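Tip the loose vial caps into the wash basket and park the tray

ROBOT

A 7-joint arm with a two-finger parallel gripper is mounted at the origin on a cart in front of the work surface, level with it; the furniture and walls round the work are solid. World frame = base frame: x ahead of the robot, y to its left, z up, the work surface at z = 0. Lengths are in m, angles in rad, forces in N, time in s.
With the tool pointing down it reaches from about 0.4 to 0.85 m from the base axis. Payload 4.5 kg.
Tool frame: the origin (TCP) lies midway between the tips of the shut fingers; the grasp point (between the pads) lies 19 mm behind it; z points along the fingers, y is the line along which they close (so a half turn about z gives the same grasp; the last joint's range is limited). The gripper opens to 88 mm and grips with 3 to 60 N. Pads are 18 mm wide; open, the fingers measure 123 mm over their backs; the gripper's body (75 mm by 187 mm) begins 45 mm behind the grasp point.
Start: joints at [-1.214, 0.689, -0.195, 1.565, 0.157, 0.902, -0.215], TCP at [0.198, 0.593, 0.208] pointing down, gripper open.
Joint ranges: [-3.01, 3.01], [-0.46, 2.08], [-1.47, 1.51], [0.13, 2.56], [-1, 4.14], [0.04, 2.09], [-2.66, 2.66]. Speed limits (rad/s): [2.57, 2.57, 3.14, 3.14, 3.14, 3.14, 3.14].

INTERFACE

Orientations are given as a unit quaternion [x, y, z, w].
In Python, from plant import get_state, viewer, workorder gives the robot as it stands. The module is installed in compiled form; this text tells all that it offers.
- The arm moves only by the tool step_arm, never from a script. Its argument "motion" is a list of rows, each an object of numbers: "wx", "wy", "wz": the turn, a rotation vector about the tool's x, y, z each as a share of 180 degrees, from -1 to 1; "dx", "dy", "dz": the shift along the tool's x, y, z each as a share of 8 cm, from -1 to 1; "claw": the finger opening in mm, from 0 to 88.1. A call has 1 to 8 rows; each row is the pose to reach, as a shift and turn from the pose commanded when the call began, along the tool's axes at that moment, turning the shorter way round; what a row does not reach only later rows make up. A row lasts 1/10 s, in which the tool goes at most 50 mm and 8.59 degrees, less where a joint would pass 70% of its speed; a pose out of reach is approached as far as the arm can. A call with a number of a shift or a turn outside -1 to 1 is refused whole. A call with a gripper value outside its range is refused whole. The fingers move at their own pace and stop on an object; "force" is the grip in N (left out, the last holds). Time passes only in rows, so rows that repeat a pose let the fingers close. It gives the time, the measured TCP pose, the force, the opening and the grip force at its end, in the units of the state.
- get_state(): the state, without advancing time (a new reading comes with each control period).
- viewer.snapshot(name): name is "scene" or "top" or "wrist"; returns (picture, depth): 400x640x3 uint8, red, green, blue; 400x640 float32, m along the optical axis (not along the pixel's ray), 0 where there is no reading.
- viewer.calibration(name): a dict with "vfov" (degrees; the focal length in pixels is half the picture's height over the tangent of half this angle, whatever the lens; pixels are square), "cx", "cy" (the principal point, pixels), "extrinsics" (4x4, takes a point from camera to world coordinates). Camera axes: x right, y down, z forward; pixel columns grow to the right and rows downward; lengths in m; the calibration is good to about 2 mm. A picture is of the moment at which its call begins: read the wrist's pose just before it. calibration takes no time and is no camera call; for the wrist camera it gives the pose at the moment of the call.
- workorder.finish_job(): hands the job in; it is judged then, once.
The state is a dict: "clock": time; "q": joint angles; "qd": joint speeds; "joint_torque": joint torques, N m; "tool_pos": TCP position; "eef_rot": TCP orientation; "contact_force": force on the tool from outside, world axes, zero at the start; "moment": the same for the moment, N m; "opening": opening from 0.0 (shut) to 1.0 (fully open); "finger_force": force on a finger pad.
Only numpy, scipy, OpenCV 4.12 (cv2) and the standard library are available. Lean on these libraries where they do the work, as an engineer would, in place of code of your own. Each camera call takes 0.05 s, during which the arm holds its last target. There are 200 camera calls.

TASK

Tip the five loose black caps out of the blue-handled steel tray into the wire wash basket, holding the tray's mouth low in the basket's opening, just about at its rim, so that none jumps out. Then put the empty tray back, level and fully home, in its own dock, the one with the blue label, with the handle at the label end. Do not shove the basket, and leave the orange tray, the beaker and the marker as they are.

Things in the scene. Friction and masses are not known exactly. Their poses are not given: they have to be found in the camera images.
- blue_tray: loose stainless scoop tray, 0.16 kg: floor 130 mm long (x), 80 mm wide (72 at the mouth), 3 mm thick; side and back walls up to 26 mm high, +x end open: the mouth. At the -x end a blue plastic grip tab, its top 67 mm above the underside, leans 0.35 rad backwards, away from the mouth. Origin: on the underside, amid the width; floor from x = -62 to +68 mm; x to the mouth, z up
- blue_tray_grip (a point): middle of the blue grip tab (12 mm thick, 46 mm wide along the tray's y), where fingers can firmly close on its front and back faces: at (-79.5, 0, 49.7) mm in the tray's frame, axes those of the tray. In that frame the tab runs upwards along (-0.343, 0, 0.939); the line through it from back to front face is (0.939, 0, 0.343)
- blue_tray_lip (a point): middle of the mouth's edge, on the floor of the blue tray: at (68, 0, 3) mm in the tray's frame; axes are those of the tray
- cap_0: loose black vial screw cap, a disc 28 mm in diameter and 13 mm thick, about 12 g, no foil on it; starts lying flat on the floor of the blue tray and slides off when the tray is tipped well past 35 degrees. Origin: centre of its underside, z its axis
- cap_1: loose black vial screw cap, a disc 28 mm in diameter and 13 mm thick, about 12 g, no foil on it; starts lying flat on the floor of the blue tray and slides off when the tray is tipped well past 35 degrees. Origin: centre of its underside, z its axis
- cap_2: loose black vial screw cap, a disc 28 mm in diameter and 13 mm thick, about 12 g, no foil on it; starts lying flat on the floor of the blue tray and slides off when the tray is tipped well past 35 degrees. Origin: centre of its underside, z its axis
- cap_3: loose black vial screw cap, a disc 28 mm in diameter and 13 mm thick, about 12 g, no foil on it; starts lying flat on the floor of the blue tray and slides off when the tray is tipped well past 35 degrees. Origin: centre of its underside, z its axis
- cap_4: loose black vial screw cap, a disc 28 mm in diameter and 13 mm thick, about 12 g, no foil on it; starts lying flat on the floor of the blue tray and slides off when the tray is tipped well past 35 degrees. Origin: centre of its underside, z its axis
- wash_basket: open stainless wire basket of an ultrasonic bath, loose, 0.35 kg, standing on the bench on four 3 mm feet: 126 mm deep (x) by 176 mm wide (y) inside, walls 4 mm, solid floor 6 mm above the bench, rim 70 mm above it all round; a wire hanger loop sticks out 18 mm past each short side (+y, -y) at about 75 mm height. Origin: centre of its underside; x away from the robot, z up
- blue_dock: grey tray dock fixed to the bench, 188 x 112 mm, with a blue label strip across its robot-side (-x) end. A tray rests on its plate, 6 mm above the bench, between stops 10 mm high on all four sides that flare outwards (3 mm clearance at the plate, 9 mm at the top). Origin: on the bench, 6 mm below the seated tray's origin; axes as the seated tray's (x to its mouth, grip at the label end)
- orange_dock: a like dock with an orange label strip; the orange tray stands in it. Same frame as the blue one
- orange_tray: like the blue tray but with an orange grip, standing in its orange dock with two foil-wrapped caps in it; to be left alone. Same frame as the blue tray
- beaker_small: small empty glass beaker, 51 to 56 mm across, 58 mm high, standing on the bench behind the docks; to be left alone. Origin: centre of its underside
- marker_red: red and white marker pen, 136 mm long, 13 mm thick, lying on the bench between tray and docks; to be left alone. Origin: its middle, on the bench
There are look-alikes about, which are no part of the job. Leave any red look-alike of the blue_tray alone.

How it is judged:
On the way:
1. all five caps lie in the basket while the blue tray is still tipped (by more than 0.35 rad) with its mouth inside the basket in plan and no more than 0.10 m high (x of cap_0 in the frame of wash_basket between -0.066 and 0.066 m and y of cap_0 in the frame of wash_basket between -0.091 and 0.091 m and z of each of cap_0, cap_1, cap_2, cap_3, cap_4 in the frame of wash_basket below 0.06 m and x of cap_1 in the frame of wash_basket between -0.066 and 0.066 m and y of cap_1 in the frame of wash_basket between -0.091 and 0.091 m and x of cap_2 in the frame of wash_basket between -0.066 and 0.066 m and y of cap_2 in the frame of wash_basket between -0.091 and 0.091 m and x of cap_3 in the frame of wash_basket between -0.066 and 0.066 m and y of cap_3 in the frame of wash_basket between -0.091 and 0.091 m and x of cap_4 in the frame of wash_basket between -0.066 and 0.066 m and y of cap_4 in the frame of wash_basket between -0.091 and 0.091 m and angle between blue_tray's own z axis and vertical above 0.35 rad and x of blue_tray_lip in the frame of wash_basket between -0.067 and 0.067 m and y of blue_tray_lip in the frame of wash_basket between -0.092 and 0.092 m and z of blue_tray_lip in the frame of wash_basket below 0.1 m), for 0.1 s.
At the end, for the whole second after the job is handed in: all five caps lie in the basket, which stands level; the blue tray rests empty in the blue dock, within 7 mm of its seat sideways and lengthways, down on the plate within 3 mm, level within 0.06 rad, in line with the dock within 0.1 rad, its grip at the label end (x of cap_0 in the frame of wash_basket between -0.066 and 0.066 m and y of cap_0 in the frame of wash_basket between -0.091 and 0.091 m and z of each of cap_0, cap_1, cap_2, cap_3, cap_4 in the frame of wash_basket below 0.06 m and x of cap_1 in the frame of wash_basket between -0.066 and 0.066 m and y of cap_1 in the frame of wash_basket between -0.091 and 0.091 m and x of cap_2 in the frame of wash_basket between -0.066 and 0.066 m and y of cap_2 in the frame of wash_basket between -0.091 and 0.091 m and x of cap_3 in the frame of wash_basket between -0.066 and 0.066 m and y of cap_3 in the frame of wash_basket between -0.091 and 0.091 m and x of cap_4 in the frame of wash_basket between -0.066 and 0.066 m and y of cap_4 in the frame of wash_basket between -0.091 and 0.091 m and angle between each of wash_basket, blue_tray's own z axis and vertical below 0.06 rad and x of blue_tray in the frame of blue_dock between -0.007 and 0.007 m and y of blue_tray in the frame of blue_dock between -0.007 and 0.007 m and z of blue_tray in the frame of blue_dock between 0.002 and 0.009 m and angle between the x axis of blue_tray and the x axis of blue_dock, either way round below 0.1 rad and x of blue_tray_grip in the frame of blue_dock below -0.05 m and linear speed of blue_tray below 0.02 m/s); the robot touches nothing.
It fails at once if the basket is shoved more than 40 mm (distance of wash_basket from where it was at the start of the episode above 0.04 m).
It fails at once if the orange tray is moved more than 20 mm (distance of orange_tray from where it was at the start of the episode above 0.02 m).
It fails at once if the beaker is moved more than 30 mm or tipped over (distance of beaker_small from where it was at the start of the episode above 0.03 m or angle between beaker_small's own z axis and vertical above 0.5 rad).
It fails at once if the marker is moved more than 30 mm (distance of marker_red from where it was at the start of the episode above 0.03 m).
It also fails if it takes over 58 s, if anything falls off the work surface, if the arm or the gripper's body presses on something with over 40 N, if the wrist force passes 120 N, or if a joint passes its speed limit or range.

## Working session

There is one attempt and no reset: what is moved stays moved. The work goes in short steps, Python scripts to look and compute and a tool call to move; the robot and the scene stay as the last step left them, time stands still between calls to the robot, and variables do not carry over. Pictures are saved under pics/ and viewed, at most 13 in all, crops included, and the job is handed in when it is done.

Besides the shell and the picture viewer there is one more tool, called by a JSON object that holds its "api" and its "payload", one argument or row to a line. step_arm: Moves the arm, as the interface text tells. Shift numbers are shares of 8 cm and turn numbers shares of 180 degrees, none past 1 either way. Its arguments: {"type":"object","properties":{"motion":{"type":"array","items":{"type":"object","properties":{"wx":{"type":"number","minimum":-1,"maximum":1},"wy":{"type":"number","minimum":-1,"maximum":1},"wz":{"type":"number","minimum":-1,"maximum":1},"dx":{"type":"number","minimum":-1,"maximum":1},"dy":{"type":"number","minimum":-1,"maximum":1},"dz":{"type":"number","minimum":-1,"maximum":1},"claw":{"type":"number"}}}},"force":{"type":"number"}},"required":["motion"]}

```bash
mkdir -p pics
cat > h.py <<'E'
import numpy as np, cv2
from plant import get_state, viewer, workorder
from scipy.spatial.transform import Rotation as R
def snap(n,f):
    c=viewer.calibration(n); p,d=viewer.snapshot(n)
    cv2.imwrite('pics/%s.png'%f,p[:,:,::-1]); np.savez('pics/%s.npz'%f,p=p,d=d,E=c['extrinsics'],f=200/np.tan(np.radians(c['vfov'])/2),cx=c['cx'],cy=c['cy'])
    return load(f)
def load(f): return dict(np.load('pics/%s.npz'%f))
def ray(s,u,v,z):
    "pixel -> world on plane z"
    E=s['E']; r=E[:3,:3]@np.array([(u-s['cx'])/s['f'],(v-s['cy'])/s['f'],1]); o=E[:3,3]
    return o+r*(z-o[2])/r[2]
def cloud(s):
    v,u=np.mgrid[:400,:640]; d=s['d']
    P=np.stack([(u-s['cx'])/s['f']*d,(v-s['cy'])/s['f']*d,d],-1)
    return P@s['E'][:3,:3].T+s['E'][:3,3]
E
python3 - <<'E'
from h import *
for n in ['scene','top']:
    s=snap(n,n+'0'); print(n,s['E'].round(3).tolist(),s['f'],s['cx'],s['cy'])
st=get_state(); print(st)
E
```

```text
scene [[0.453, -0.387, 0.803, -0.536], [-0.891, -0.17, 0.421, -0.52], [-0.027, -0.906, -0.422, 0.631], [0.0, 0.0, 0.0, 1.0]] 501.6280202589287 329.4440841117328 195.65131904423362
top [[0.021, -0.999, 0.035, 0.51], [-1.0, -0.022, -0.022, 0.06], [0.023, -0.035, -0.999, 1.105], [0.0, 0.0, 0.0, 1.0]] 383.8891646065847 322.3571734788153 208.36617017993075
{'clock': 0.1, 'q': array([-1.21422933,  0.68989239, -0.19452534,  1.56621551,  0.15733029,
        0.90253835, -0.21509139]), 'qd': array([-0.0009132 , -0.00173264,  0.00203939, -0.00383794,  0.00015156,
       -0.00069055, -0.00099575]), 'joint_torque': array([-3.77623597e-03, -5.28503716e+01, -1.27152007e+00, -1.53837848e+01,
       -5.25234849e-02,  1.96982342e-03,  2.87447472e-05]), 'tool_pos': array([0.19810121, 0.59212243, 0.20690179]), 'eef_rot': array([ 1.60632129e-01,  9.87013997e-01, -8.27356628e-04, -6.04274393e-05]), 'contact_force': array([-0.21720431,  0.06461846, -0.46837626]), 'moment': array([ 0.05180743,  0.00894509, -0.02446557]), 'finger_force': 0.0, 'opening': 0.9957855053428163}
```

View pics/top0.png

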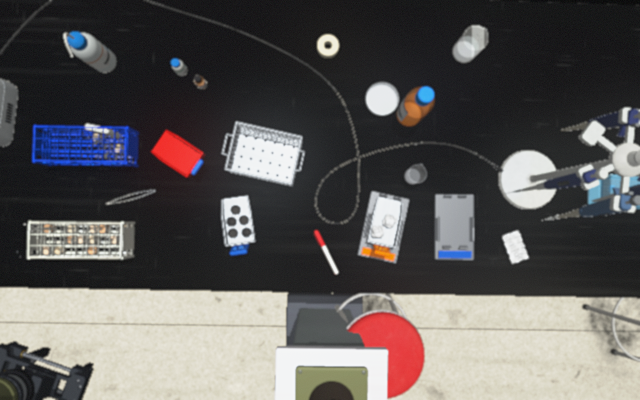

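View pics/scene0.png

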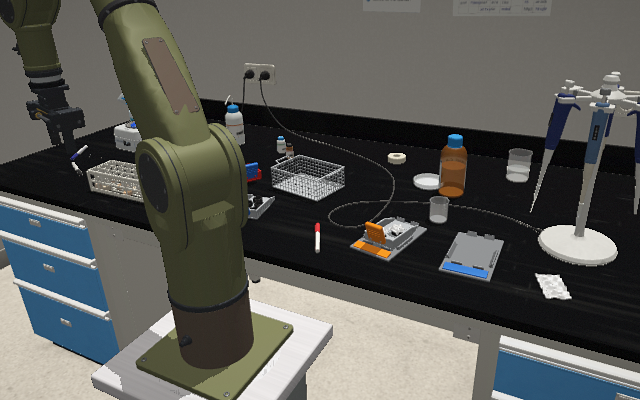

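The top view has three look-alike trays. The one at (238,222) has a blue grip at (238,250) and five black caps, which fits. The red one at (178,152) and the orange one at (383,227) don't fit. The blue dock is at (455,227) with its label at (455,255), and the basket is at (264,152). I'll confirm this in a crop and measure.

Run:
```python
from h import *
s=load('top0'); p=s['p']; hsv=cv2.cvtColor(p,cv2.COLOR_RGB2HSV); P=cloud(s)
c=p[130:270,130:330,::-1]; cv2.imwrite('pics/crop0.png',cv2.resize(c,None,fx=4,fy=4,interpolation=cv2.INTER_CUBIC))
blue=((hsv[...,0]>100)&(hsv[...,0]<125)&(hsv[...,1]>150)&(hsv[...,2]>80))
bright=hsv[...,2]>70
def rep(name,m,box,z):
    w=np.zeros_like(m);u0,v0,u1,v1=box;w[v0:v1,u0:u1]=m[v0:v1,u0:u1]
    w=w.astype(np.uint8); n,l,stt,_=cv2.connectedComponentsWithStats(w); k=1+stt[1:,4].argmax(); w=l==k
    v,u=np.nonzero(w); Q=np.array([ray(s,a,b,z)[:2] for a,b in zip(u,v)],np.float32)
    r=cv2.minAreaRect(Q*1000); print(name,len(u),'rect mm',np.round(r[0],1),np.round(r[1],1),round(r[2],1),'mean',(Q.mean(0)*1000).round(1),'zmed',np.median(P[w][:,2]).round(3),'px',u.min(),v.min(),u.max(),v.max(), 'box',cv2.boxPoints(r).round(0).tolist())
rep('traygrip',blue,(215,235,260,265),.058)
rep('label',blue,(430,240,480,265),.006)
rep('dock',bright,(425,185,480,265),.010)
rep('traybody',bright&~blue,(210,185,265,262),.015)
rep('basket',bright,(205,110,315,195),.070)
rep('marker',bright,(305,225,345,280),.012)
rep('orange',bright,(350,185,415,268),.01)
rep('red',hsv[...,2]>70,(145,120,210,180),.026)
```

```text
traygrip 168 rect mm [428.8 261.1] [24.8 53.9] 9.3 mean [428.8 261. ] zmed 0.059 px 229 245 248 255 box [[412.0, 286.0], [421.0, 233.0], [445.0, 237.0], [437.0, 290.0]]
label 198 rect mm [ 425.9 -347.4] [17.2 90. ] 1.1 mean [ 425.2 -347.8] zmed 0.011 px 439 251 470 257 box [[416.0, -303.0], [418.0, -393.0], [435.0, -392.0], [434.0, -302.0]]
dock 2699 rect mm [ 504.9 -343.6] [191.6 116.2] 0.4 mean [ 504.5 -344.2] zmed 0.006 px 434 193 474 260 box [[409.0, -286.0], [410.0, -402.0], [601.0, -401.0], [600.0, -285.0]]
traybody 1540 rect mm [508.4 276.9] [143.1  92.3] 8.8 mean [508.5 277.2] zmed 0.004 px 220 194 255 247 box [[431.0, 311.0], [445.0, 220.0], [586.0, 242.0], [572.0, 333.0]]
basket 4018 rect mm [692.8 201.8] [223.5 145.1] 78.7 mean [692.5 200. ] zmed 0.006 px 221 120 305 186 box [[600.0, 106.0], [742.0, 78.0], [786.0, 297.0], [644.0, 326.0]]
marker 327 rect mm [425.7  24. ] [142.   19.1] 27.9 mean [427.7  24.3] zmed 0.008 px 313 229 338 274 box [[359.0, -1.0], [367.0, -18.0], [493.0, 49.0], [484.0, 66.0]]
orange 2710 rect mm [ 500.5 -139.6] [116.6 192.1] 78.9 mean [ 500.3 -139.4] zmed 0.009 px 357 190 409 263 box [[395.0, -178.0], [584.0, -215.0], [606.0, -101.0], [418.0, -64.0]]
red 1564 rect mm [691.8 442.8] [143.   89.9] 57.6 mean [692.6 444.1] zmed 0.003 px 150 129 204 177 box [[615.0, 406.0], [691.0, 358.0], [768.0, 479.0], [692.0, 527.0]]
```

View pics/crop0.png

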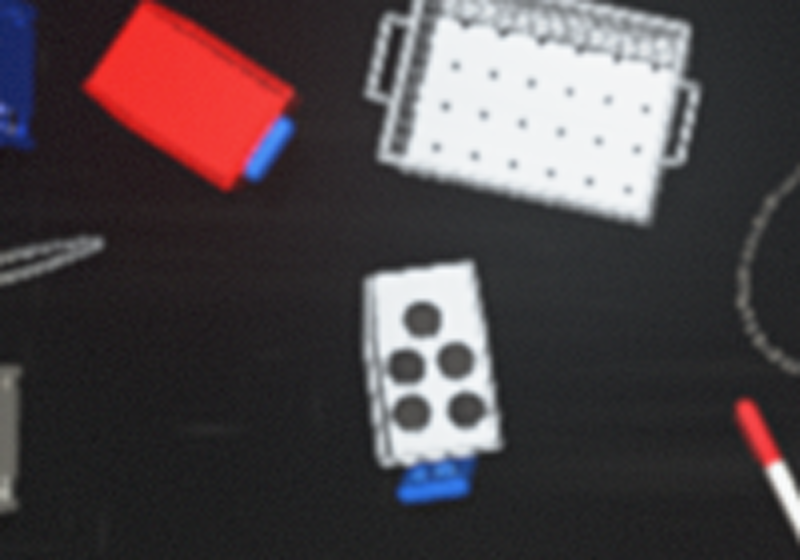

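The crop confirms it: five black caps lie in the steel tray with its blue grip towards the robot, while the red tray is upside down with nothing in it. The basket's yaw is about -11°. I'm going above the tray now.

```bash
cat >> h.py <<'E'
def trayR(yaw,tilt=0): return R.from_euler('zy',[yaw,tilt],degrees=True)   # intrinsic? zy lower=extrinsic
def trayR(yaw,tilt=0): return R.from_euler('ZY',[yaw,tilt],degrees=True)
T2=R.from_matrix(np.array([[0,.939,.343],[1,0,0],[0,.343,-.939]]))  # tool in tray when gripping
G=np.array([-.0795,0,.0497]); LIP=np.array([.068,0,.003])
def tool_for_tray(o,Rt,back=0.):
    Rm=Rt*T2; return np.array(o)+Rt.apply(G)+Rm.apply([0,0,.019-back]),Rm
def down(h): # tool down, tool y heading h deg
    c,s_=np.cos(np.radians(h)),np.sin(np.radians(h)); return R.from_matrix(np.array([[-s_,c,0],[c,s_,0],[0,0,-1]]))
def plan(p,Rg,p0=None,R0=None):
    st=get_state(); p0=st['tool_pos'] if p0 is None else p0; R0=R.from_quat(st['eef_rot']) if R0 is None else R0
    for i in range(9):
        d=R0.inv().apply(p-p0); w=(R0.inv()*Rg).as_rotvec()
        k=min(1,.08/max(abs(d).max(),1e-9),np.radians(60)/max(np.linalg.norm(w),1e-9))
        dd=np.round(d*k/.08,3); ww=np.round(w*k/np.pi,4)
        n=max(np.linalg.norm(d*k)/.05,np.degrees(np.linalg.norm(w*k))/8.59)
        print('d',dd.tolist(),'w',ww.tolist(),'rows>=%.1f'%n)
        p0=p0+R0.apply(dd*.08); R0=R0*R.from_rotvec(ww*np.pi)
        if k==1: break
E
python3 - <<'E'
from h import *
plan(np.array([.40,.255,.22]),down(9.5))
E
```

```text
d [-1.0, -0.857, -0.042] w [-0.0001, 0.0001, 0.0924] rows>=2.1
d [-1.0, -0.445, -0.036] w [-0.0001, 0.0001, 0.0767] rows>=1.8
d [-1.0, -0.179, -0.033] w [-0.0001, 0.0001, 0.0713] rows>=1.6
d [-1.0, 0.047, -0.034] w [-0.0001, 0.0, 0.0702] rows>=1.6
d [-0.466, 0.128, -0.016] w [-0.0001, 0.0, 0.0339] rows>=0.8
```

{"api": "step_arm", "payload": {
  "motion": [
    {"dx":-0.4,"dy":-0.35,"wz":0.04},
    {"dx":-0.8,"dy":-0.7,"dz":-0.04,"wz":0.08},
    {"dx":-1,"dy":-0.86,"dz":-0.04,"wz":0.092}
  ]
}}

```text
$.motion[0]: bad value
```

{"api": "step_arm", "payload": {
  "motion": [
    {"dx":-0.5,"dy":-0.22,"wz":0.04},
    {"dx":-1,"dy":-0.45,"dz":-0.04,"wz":0.077}
  ]
}}

```text
$.motion[0]: bad value
```

{"api": "step_arm", "payload": {
  "motion": [
    {"dx":-0.5,"dy":-0.1,"wz":0.036},
    {"dx":-1,"dy":-0.18,"dz":-0.03,"wz":0.071}
  ]
}}

```text
$.motion[0]: bad value
```

{"api": "step_arm", "payload": {
  "motion": [
    {"dx":-0.5,"dy":0.02,"wz":0.035},
    {"dx":-1,"dy":0.05,"dz":-0.03,"wz":0.07}
  ]
}}

```text
$.motion[0]: bad value
```

{"api": "step_arm", "payload": {
  "motion": [
    {"dx":-0.25,"dy":0.06,"wz":0.02,"claw":50},
    {"dx":-0.47,"dy":0.13,"dz":-0.02,"wz":0.034,"claw":50},
    {"dx":-0.47,"dy":0.13,"dz":-0.02,"wz":0.034,"claw":50}
  ]
}}

```text
$.motion[0]: bad value
```

Run:
```python
from h import *
s=snap('wrist','w1'); st=get_state(); print(st['clock'],st['tool_pos'],st['eef_rot'],s['E'].round(3).tolist(),s['f'])
```

```text
0.15 [0.19813393 0.59222859 0.20699883] [ 1.60671739e-01  9.87007651e-01 -6.97296523e-04 -5.78255350e-05] [[0.317, 0.899, 0.302, 0.118], [0.949, -0.3, -0.102, 0.618], [-0.001, 0.319, -0.948, 0.384], [0.0, 0.0, 0.0, 1.0]] 339.4290294499639
```

View pics/w1.png

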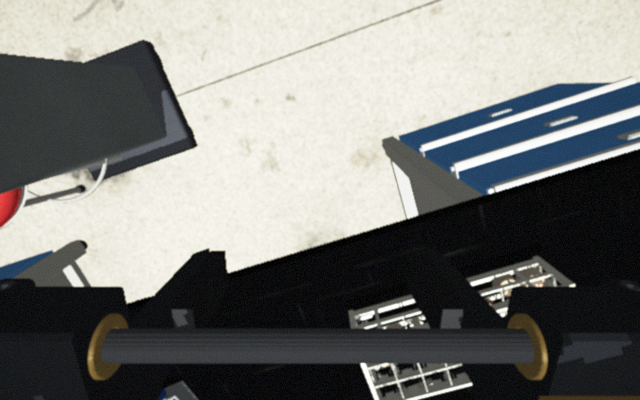

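The refusal means every field must be given in each row. The wrist picture shows only the floor and rack edge, with the rack at (400,340). Resending with full rows.

{"api": "step_arm", "payload": {
  "motion": [
    {"dx":-0.5,"dy":-0.43,"dz":-0.02,"wx":0,"wy":0,"wz":0.046,"claw":60},
    {"dx":-1,"dy":-0.86,"dz":-0.04,"wx":0,"wy":0,"wz":0.092,"claw":60},
    {"dx":-1,"dy":-0.86,"dz":-0.04,"wx":0,"wy":0,"wz":0.092,"claw":60}
  ]
}}

```text
clock: 0.45
tool_pos: [0.2573, 0.4951, 0.2106]
eef_rot: [0.306, 0.952, -0.003, 0.003]
contact_force: [0.1, 1.0, 0.9]
opening: 0.751
finger_force: 0.0
```

{"api": "step_arm", "payload": {
  "motion": [
    {"dx":-0.5,"dy":-0.22,"dz":-0.02,"wx":0,"wy":0,"wz":0.04,"claw":60},
    {"dx":-1,"dy":-0.45,"dz":-0.04,"wx":0,"wy":0,"wz":0.077,"claw":60}
  ]
}}

```text
clock: 0.65
tool_pos: [0.297, 0.4265, 0.2139]
eef_rot: [0.415, 0.91, 0.0, -0.0]
contact_force: [1.1, -0.5, 0.8]
opening: 0.68
finger_force: 0.0
```

{"api": "step_arm", "payload": {
  "motion": [
    {"dx":-0.5,"dy":-0.09,"dz":-0.02,"wx":0,"wy":0,"wz":0.036,"claw":60},
    {"dx":-1,"dy":-0.18,"dz":-0.03,"wx":0,"wy":0,"wz":0.071,"claw":60}
  ]
}}

```text
clock: 0.85
tool_pos: [0.3394, 0.3558, 0.2165]
eef_rot: [0.514, 0.858, 0.0, -0.0]
contact_force: [0.8, -0.2, 0.3]
opening: 0.687
finger_force: 0.0
```

{"api": "step_arm", "payload": {
  "motion": [
    {"dx":-0.5,"dy":0.02,"dz":-0.02,"wx":0,"wy":0,"wz":0.035,"claw":60},
    {"dx":-1,"dy":0.05,"dz":-0.03,"wx":0,"wy":0,"wz":0.07,"claw":60}
  ]
}}

```text
clock: 1.05
tool_pos: [0.3808, 0.2873, 0.2189]
eef_rot: [0.605, 0.796, 0.0, -0.0]
contact_force: [1.3, 1.0, -0.6]
opening: 0.683
finger_force: 0.0
```

{"api": "step_arm", "payload": {
  "motion": [
    {"dx":-0.25,"dy":0.06,"dz":0,"wx":0,"wy":0,"wz":0.02,"claw":60},
    {"dx":-0.47,"dy":0.13,"dz":-0.02,"wx":0,"wy":0,"wz":0.034,"claw":60},
    {"dx":-0.47,"dy":0.13,"dz":-0.02,"wx":0,"wy":0,"wz":0.034,"claw":60},
    {"dx":-0.47,"dy":0.13,"dz":-0.02,"wx":0,"wy":0,"wz":0.034,"claw":60}
  ]
}}

```text
clock: 1.45
tool_pos: [0.4002, 0.2558, 0.2203]
eef_rot: [0.645, 0.764, 0.0, -0.0]
contact_force: [0.1, 0.2, 0.3]
opening: 0.68
finger_force: 0.0
```

Run:
```python
from h import *
s=snap('wrist','w2'); st=get_state(); print(st['clock'],st['tool_pos'],st['eef_rot'],s['E'].round(3).tolist())
```

```text
1.5 [0.39975251 0.25636546 0.2203045 ] [ 6.44475705e-01  7.64624612e-01  1.34341762e-04 -5.00752607e-04] [[0.986, 0.16, 0.053, 0.385], [0.169, -0.935, -0.313, 0.337], [-0.0, 0.317, -0.948, 0.397], [0.0, 0.0, 0.0, 1.0]]
```

View pics/w2.png

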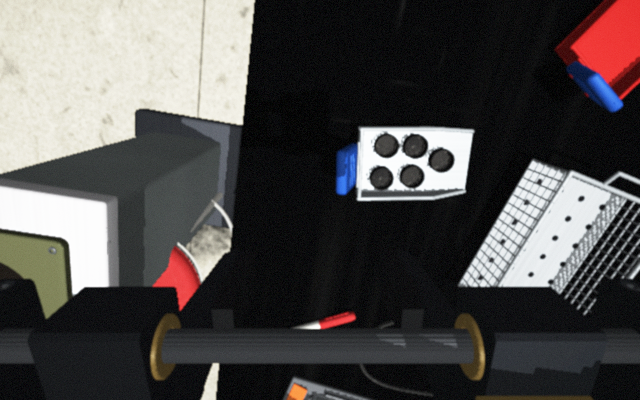

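The wrist view shows the tray at (415,162), its grip at (346,170), the basket at right (560,240) and the marker at (330,322). I'm using depth points for the tray pose.

```bash
cat >> h.py <<'E'
def measure(f,box,gbox=None):
    s=load(f); hsv=cv2.cvtColor(s['p'],cv2.COLOR_RGB2HSV); P=cloud(s)*1000
    w=np.zeros((400,640),bool); u0,v0,u1,v1=box; w[v0:v1,u0:u1]=True
    blue=w&(hsv[...,0]>100)&(hsv[...,0]<125)&(hsv[...,1]>130)&(hsv[...,2]>70)&(s['d']>0)
    body=w&~blue&(hsv[...,2]>70)&(hsv[...,1]<80)&(s['d']>0)
    return s,P,blue,body
E
python3 - <<'E'
from h import *
s,P,blue,body=measure('w2',(330,115,485,210))
b=P[blue]; t=P[body]
print('grip n',len(b),'z',np.percentile(b[:,2],[2,50,98]).round(1))
for a,c in((25,40),(40,50),(50,60),(60,75)):
    q=b[(b[:,2]>a)&(b[:,2]<c)]; 
    if len(q)>5: r=cv2.minAreaRect(q[:,:2].astype(np.float32)); print(a,c,len(q),q.mean(0).round(1),np.round(r[0],1),np.round(r[1],1),round(r[2],1))
r=cv2.minAreaRect(t[:,:2].astype(np.float32)); print('body',len(t),np.round(r[0],1),np.round(r[1],1),round(r[2],1),cv2.boxPoints(r).round(0).tolist(),np.percentile(t[:,2],[2,30,50,98]).round(1))
# side-wall outer & axis from blue width ends
tab=(P[...,2]>0)
s,P,blue,body=measure('w2',(450,150,640,320)); q=P[body]; 
print('basket rim part',np.percentile(q[:,2],[1,50,99]).round(1))
E
```

```text
grip n 878 z [ 0.1 64.4 68. ]
25 40 65 [438.  270.2  34.7] [438.8 265.2] [ 5.6 43.1] 12.9
40 50 126 [435.3 266.7  45.1] [435.4 265. ] [ 8.1 43.6] 16.9
50 60 118 [431.4 265.6  55.8] [431.5 264.3] [ 8.4 43.6] 16.7
60 75 539 [423.6 262.6  65.7] [424.2 262.1] [13.  44.4] 9.1
body 6287 [510.3 270.6] [138.   93.2] 10.0 [[434.0, 304.0], [451.0, 213.0], [586.0, 237.0], [570.0, 328.0]] [ 0.   2.7  3.5 28. ]
basket rim part [ -0.8   6.2 320.1]
```

Run:
```python
from h import *
o=[.507,.2765,0]
p,r=tool_for_tray(o,trayR(10),.09); print(p); plan(p,r)
p2,r=tool_for_tray(o,trayR(10)); print(p2,r.as_quat()); plan(p2,r,p,r)
```

```text
[0.4047172  0.25846478 0.11639001]
d [0.011, 0.051, 1.0] w [-0.0859, -0.0, -0.0011] rows>=1.8
d [0.003, -0.065, 0.292] w [-0.0257, -0.0, -0.0003] rows>=0.5
[0.4351278  0.26382699 0.03185338] [0.63295749 0.75432936 0.13345901 0.1119854 ]
d [-0.0, 0.0, 1.0] w [0.0, 0.0, 0.0] rows>=1.6
d [-0.0, 0.0, 0.125] w [0.0, 0.0, 0.0] rows>=0.2
```

{"api": "step_arm", "payload": {
  "motion": [
    {"dx":0,"dy":0.03,"dz":0.5,"wx":-0.04,"wy":0,"wz":0,"claw":50},
    {"dx":0.01,"dy":0.05,"dz":1,"wx":-0.086,"wy":0,"wz":-0.001,"claw":50},
    {"dx":0.01,"dy":0.05,"dz":1,"wx":-0.112,"wy":0,"wz":-0.001,"claw":50},
    {"dx":0.01,"dy":0.05,"dz":1,"wx":-0.112,"wy":0,"wz":-0.001,"claw":50}
  ]
}}

```text
clock: 1.9
tool_pos: [0.4013, 0.2378, 0.1509]
eef_rot: [0.644, 0.758, 0.055, 0.09]
contact_force: [-0.2, 0.8, 0.3]
opening: 0.566
finger_force: 0.0
```

Run:
```python
from h import *
o=[.507,.2765,0]
p2,r=tool_for_tray(o,trayR(10)); plan(p2,r)
```

```text
d [0.23, 0.109, 1.0] w [-0.0313, 0.0142, -0.0002] rows>=1.7
d [0.099, 0.005, 0.54] w [-0.0166, 0.0075, -0.0] rows>=0.9
```

{"api": "step_arm", "payload": {
  "motion": [
    {"dx":0,"dy":0,"dz":0,"wx":0,"wy":0,"wz":0,"claw":50},
    {"dx":0,"dy":0,"dz":0,"wx":0,"wy":0,"wz":0,"claw":50}
  ]
}}

```text
clock: 2.1
tool_pos: [0.4026, 0.2375, 0.1518]
eef_rot: [0.645, 0.757, 0.056, 0.089]
contact_force: [-0.2, 0.3, 0.1]
opening: 0.565
finger_force: 0.0
```

Run:
```python
from h import *
o=[.507,.2765,0]
p2,r=tool_for_tray(o,trayR(10)); plan(p2,r); s=get_state();print(s['q'].round(3),s['qd'].round(3),s['tool_pos'])
```

```text
d [0.232, 0.096, 1.0] w [-0.0311, 0.0137, -0.0008] rows>=1.6
d [0.102, -0.001, 0.547] w [-0.0167, 0.0074, -0.0005] rows>=0.9
[-0.849  0.559  0.14   2.257  0.426  0.213 -0.988] [ 0.008 -0.007  0.018 -0.014 -0.005 -0.002 -0.007] [0.40264098 0.23748346 0.15177994]
```

{"api": "step_arm", "payload": {
  "motion": [
    {"dx":0.12,"dy":0.05,"dz":0.2,"wx":-0.015,"wy":0.007,"wz":0,"claw":50},
    {"dx":0.25,"dy":0.1,"dz":0.4,"wx":-0.03,"wy":0.014,"wz":0,"claw":50},
    {"dx":0.33,"dy":0.1,"dz":0.6,"wx":-0.048,"wy":0.021,"wz":-0.001,"claw":50},
    {"dx":0.33,"dy":0.1,"dz":0.7,"wx":-0.048,"wy":0.021,"wz":-0.001,"claw":50},
    {"dx":0.33,"dy":0.1,"dz":0.7,"wx":-0.048,"wy":0.021,"wz":-0.001,"claw":50}
  ]
}}

```text
clock: 2.6
tool_pos: [0.3913, 0.2178, 0.1068]
eef_rot: [0.64, 0.759, 0.039, 0.114]
contact_force: [0.2, -0.8, -0.5]
opening: 0.57
finger_force: 0.0
```

Run:
```python
from h import *
o=[.507,.2765,0]
p2,r=tool_for_tray(o,trayR(10)); plan(p2,r); s=get_state();print(s['q'].round(3),s['qd'].round(3),s['tool_pos'])
```

```text
d [0.594, 0.438, 0.982] w [-0.0458, 0.0394, 0.0055] rows>=2.0
[-0.768  0.652 -0.033  2.331  1.323  0.249 -1.927] [ 0.337  0.128 -0.596  0.055  2.104  0.372 -2.18 ] [0.39129742 0.21782768 0.10683346]
```

{"api": "step_arm", "payload": {
  "motion": [
    {"dx":0,"dy":0,"dz":0,"wx":0,"wy":0,"wz":0,"claw":50},
    {"dx":0,"dy":0,"dz":0,"wx":0,"wy":0,"wz":0,"claw":50},
    {"dx":0,"dy":0,"dz":0,"wx":0,"wy":0,"wz":0,"claw":50}
  ]
}}

```text
clock: 2.9
tool_pos: [0.3912, 0.2176, 0.1073]
eef_rot: [0.64, 0.759, 0.038, 0.114]
contact_force: [-1.0, 0.3, -0.6]
opening: 0.565
finger_force: 0.0
```

Run:
```python
from h import *
o=[.507,.2765,0]
p2,r=tool_for_tray(o,trayR(10)); plan(p2,r); s=get_state();print(s['q'].round(3),s['qd'].round(3),s['tool_pos'])
```

```text
d [0.598, 0.439, 0.987] w [-0.046, 0.0395, 0.0052] rows>=2.0
[-0.77   0.651 -0.028  2.331  1.314  0.246 -1.918] [-0.001  0.001 -0.001  0.005  0.027  0.005 -0.028] [0.39118034 0.2176377  0.10730205]
```

```bash
cat > kin.py <<'E'
from h import *
from scipy.optimize import least_squares
import itertools, json
LO=np.array([-3.01,-.46,-1.47,.13,-1,.04,-2.66]); HI=np.array([3.01,2.08,1.51,2.56,4.14,2.09,2.66])
def fk(q,L,sg):
    T=R.identity(); p=np.array([0,0,L[0]])
    for i,ax in enumerate('ZYZYZYZ'):
        T=T*R.from_euler(ax,sg[i]*q[i])
        if i==2: p=p+T.apply([L[4],0,L[1]])
        if i==4: p=p+T.apply([L[5],0,L[2]])
        if i==6: p=p+T.apply([0,0,L[3]])
    return p,T
E
python3 - <<'E'
from kin import *
st=get_state()
S=[([-1.21422933,0.68989239,-0.19452534,1.56621551,0.15733029,0.90253835,-0.21509139],[.19810121,.59212243,.20690179],[.160632129,.987013997,-.000827,-.00006]),
([-0.849,0.559,0.14,2.257,0.426,0.213,-0.988],[.40264098,.23748346,.15177994],[.645,.757,.056,.089]),
(st['q'],st['tool_pos'],st['eef_rot'])]
best=None
for sg in itertools.product([1,-1],repeat=7):
    if sg[1]!=1: continue
    for off in (0,np.pi/2,-np.pi/2,np.pi):
        e=0
        for q,p,o in S:
            T=fk(q,[0]*6,sg)[1]*R.from_euler('Z',off); e+=(T.inv()*R.from_quat(o)).magnitude()
        if best is None or e<best[0]: best=(e,sg,off)
print(best)
_,sg,off=best
f=lambda L:np.concatenate([fk(q,L,sg)[0]-p for q,p,o in S])
r=least_squares(f,[.3,.4,.4,.3,0,0]); print(r.x.round(4),abs(r.fun).max())
r2=least_squares(lambda L:f(list(L)+[0,0]),[.3,.4,.4,.3]); print(r2.x.round(4),abs(r2.fun).max())
json.dump([list(r.x) if abs(r2.fun).max()>.002 else list(r2.x)+[0,0],sg,off],open('kin.json','w'))
E
```

```text
(0.000973027312222749, (-1, 1, -1, 1, -1, 1, -1), 1.5707963267948966)
[ 0.3927  0.768   0.3557  0.6871 -0.1982 -0.0179] 0.015731594172820967
[0.5625 0.5412 0.3461 0.5578] 0.04900838296417262
```

```bash
cat >> kin.py <<'E'
SG=(-1,1,-1,1,-1,1,-1)
def fk(q,L):
    T=R.identity(); p=np.array([0,0,L[0]])
    for i,ax in enumerate('ZYZYZYZ'):
        T=T*R.from_euler(ax,SG[i]*q[i])
        if i==2: p=p+T.apply([L[2],0,L[1]])
        if i==3: p=p+T.apply([L[3],0,0])
        if i==4: p=p+T.apply([0,0,L[4]])
        if i==5: p=p+T.apply([L[5],0,L[6]])
    return p,T*R.from_euler('Z',np.pi/2)
S=[([-1.21422933,0.68989239,-0.19452534,1.56621551,0.15733029,0.90253835,-0.21509139],[.19810121,.59212243,.20690179]),
([-0.849,0.559,0.14,2.257,0.426,0.213,-0.988],[.40264098,.23748346,.15177994]),
([-0.77,0.651,-0.028,2.331,1.314,0.246,-1.918],[.39118034,.2176377,.10730205])]
E
python3 - <<'E'
from kin import *
f=lambda L:np.concatenate([fk(q,L)[0]-p for q,p in S])
for pri in ([.267,.293,.0525,-.0775,.3425,.076,.27],[.333,.316,.0825,-.0825,.384,.088,.3],[.3,.4,0,0,.4,0,.3]):
    r=least_squares(lambda L:np.concatenate([f(L)*1000,(L-pri)*3]),pri); print(r.x.round(4),abs(f(r.x)).max())
E
```

```text
[ 0.4365  0.7946 -0.2516 -0.0022  0.3484 -0.0434  0.7839] 0.018455944122140605
[ 0.4365  0.7946 -0.2516 -0.0022  0.3484 -0.0434  0.7839] 0.018455670971051136
[ 0.4365  0.7946 -0.2517 -0.0022  0.3484 -0.0434  0.784 ] 0.01845797545148184
```

```bash
cat >> kin.py <<'E'
def fk(q,L):
    T=R.identity(); p=np.array([0,0,L[0]])
    for i,ax in enumerate('ZYZYZYZ'):
        T=T*R.from_euler(ax,SG[i]*q[i])
        if i==0: p=p+T.apply([L[1],0,0])
        if i==1: p=p+T.apply([0,L[2],0])
        if i==2: p=p+T.apply([L[3],0,L[4]])
        if i==3: p=p+T.apply([L[5],L[6],0])
        if i==4: p=p+T.apply([0,0,L[7]])
        if i==5: p=p+T.apply([L[8],L[9],L[10]])
    return p,T*R.from_euler('Z',np.pi/2)
def fit(S):
    f=lambda L:np.concatenate([fk(q,L)[0]-p for q,p in S])
    pri=np.array([.317,.081,0,0,.4,0,0,.4,0,0,.3]); out=[]
    for pri in (pri,np.array([.317,.081,.1925,0,.4,0,-.1685,.4,0,.1363,.3]),np.array([.317,.081,-.1925,0,.4,0,.1685,.4,0,-.1363,.3]),np.array([.333,0,0,.0825,.316,-.0825,0,.384,.088,0,.25])):
        r=least_squares(lambda L:np.concatenate([f(L)*1000,(L-pri)*5]),pri); out.append((abs(f(r.x)).max(),r.cost,r.x)); print(r.x.round(3),abs(f(r.x)).max().round(4),r.cost.round(3))
    return min(out,key=lambda t:t[1])[2]
E
python3 - <<'E'
from kin import *
fit(S)
plan(np.array([.41,.25,.2]),down(10))
E
```

```text
[ 0.374  0.041  0.009  0.04   0.459 -0.005 -0.064  0.339  0.009  0.005
  0.282] 0.0 0.229
[ 0.434  0.082  0.046  0.035  0.388 -0.009 -0.101  0.338  0.008  0.004
  0.29 ] 0.0 0.784
[ 0.314  0.001 -0.029  0.045  0.53  -0.001 -0.028  0.34   0.01   0.005
  0.274] 0.0001 1.443
[ 0.36   0.053  0.009  0.085  0.405 -0.007 -0.077  0.333  0.018  0.011
  0.201] 0.0 0.413
d [0.196, 0.482, -1.0] w [0.0589, 0.0359, -0.0016] rows>=1.8
d [0.034, 0.032, -0.113] w [0.0064, 0.0039, -0.0001] rows>=0.2
```

{"api": "step_arm", "payload": {
  "motion": [
    {"dx":0.1,"dy":0.24,"dz":-0.5,"wx":0.03,"wy":0.018,"wz":-0.001,"claw":50},
    {"dx":0.2,"dy":0.48,"dz":-1,"wx":0.059,"wy":0.036,"wz":-0.001,"claw":50},
    {"dx":0.2,"dy":0.48,"dz":-1,"wx":0.065,"wy":0.04,"wz":-0.001,"claw":50},
    {"dx":0.2,"dy":0.48,"dz":-1,"wx":0.065,"wy":0.04,"wz":-0.001,"claw":50},
    {"dx":0.2,"dy":0.48,"dz":-1,"wx":0.065,"wy":0.04,"wz":-0.001,"claw":50}
  ]
}}

```text
clock: 3.4
tool_pos: [0.41, 0.2484, 0.1934]
eef_rot: [0.645, 0.764, 0.003, -0.002]
contact_force: [0.8, 0.1, -0.2]
opening: 0.569
finger_force: 0.0
```

```bash
cat > log.py <<'E'
from h import *
import json,os
s=get_state(); L=json.load(open('s.json')) if os.path.exists('s.json') else []
L.append([list(s['q']),list(s['tool_pos'])]); json.dump(L,open('s.json','w')); print(s['clock'],s['q'].round(3),s['tool_pos'].round(4),abs(s['qd']).max().round(2))
E
python3 log.py
```

```text
3.4 [-0.261  0.571 -0.584  2.001  0.473  0.699 -0.971] [0.41   0.2484 0.1934] 0.52
```

{"api": "step_arm", "payload": {
  "motion": [
    {"dx":0,"dy":0.5,"dz":0,"wx":0.04,"wy":0,"wz":0.04,"claw":50},
    {"dx":0,"dy":1,"dz":0,"wx":0.08,"wy":0,"wz":0.05,"claw":50},
    {"dx":0,"dy":1,"dz":0,"wx":0.1,"wy":0,"wz":0.05,"claw":50},
    {"dx":0,"dy":1,"dz":0,"wx":0.1,"wy":0,"wz":0.05,"claw":50},
    {"dx":0,"dy":1,"dz":0,"wx":0.1,"wy":0,"wz":0.05,"claw":50}
  ]
}}

```text
clock: 3.9
tool_pos: [0.4852, 0.2613, 0.1901]
eef_rot: [0.693, 0.704, -0.119, -0.101]
contact_force: [-0.6, -0.2, -0.9]
opening: 0.568
finger_force: 0.0
```

```bash
python3 log.py
```

```text
3.9 [-0.19   0.822 -0.603  1.493  0.271  1.213 -0.803] [0.4852 0.2613 0.1901] 0.05
```

{"api": "step_arm", "payload": {
  "motion": [
    {"dx":0.4,"dy":0.3,"dz":-0.5,"wx":0.04,"wy":0.04,"wz":0,"claw":50},
    {"dx":0.8,"dy":0.3,"dz":-0.7,"wx":0.05,"wy":0.08,"wz":0,"claw":50},
    {"dx":0.8,"dy":0.3,"dz":-0.7,"wx":0.05,"wy":0.08,"wz":0,"claw":50},
    {"dx":0.8,"dy":0.3,"dz":-0.7,"wx":0.05,"wy":0.08,"wz":0,"claw":50}
  ]
}}

```text
clock: 4.3
tool_pos: [0.5235, 0.3264, 0.2354]
eef_rot: [0.692, 0.675, -0.087, -0.241]
contact_force: [-0.3, 0.3, 0.4]
opening: 0.568
finger_force: 0.0
```

```bash
python3 log.py
python3 - <<'E'
from kin import *
L=fit(S+json.load(open('s.json'))); json.dump(list(L),open('kin.json','w'))
E
```

```text
4.3 [-0.117  0.928 -0.697  1.21   0.083  1.392 -0.703] [0.5235 0.3264 0.2354] 0.02
[ 0.347 -0.    -0.018 -0.001  0.564  0.    -0.027  0.345  0.    -0.001
  0.357] 0.0001 0.559
[ 0.347 -0.    -0.018 -0.001  0.564  0.    -0.027  0.345  0.    -0.001
  0.357] 0.0001 1.59
[ 0.347 -0.    -0.018 -0.001  0.564  0.    -0.026  0.345  0.    -0.001
  0.357] 0.0001 1.629
[ 0.347 -0.    -0.018 -0.001  0.564  0.    -0.027  0.345  0.    -0.001
  0.357] 0.0001 1.252
```

Kinematics are recovered to 0.1 mm. Next I check that the grasp, pour and dock poses are reachable.

```bash
cat >> kin.py <<'E'
LK=json.load(open('kin.json')) if __import__('os').path.exists('kin.json') else None
def ik(p,Rg,n=30,seed=None,rs=np.random.RandomState(0)):
    sol=[]; mg=.03
    for k in range(n):
        q0=seed if (seed is not None and k==0) else LO+(HI-LO)*rs.rand(7)
        def f(q):
            pp,T=fk(q,LK); return np.concatenate([(pp-p)*10,(T.inv()*Rg).as_rotvec()*3])
        r=least_squares(f,np.clip(q0,LO+mg,HI-mg),bounds=(LO+mg-1e-6,HI-mg+1e-6),max_nfev=60)
        if abs(r.fun).max()<5e-3: sol.append(r.x)
    return sol
E
cat > pose.py <<'E'
from kin import *
TR=[.507,.2765,0]; BK=np.array([.698,.202,0]); DK=[.507,-.344,.006]
def pour(yaw,tilt,xb=-.02,z=.078,yb=0.):
    eb=np.radians(-11.2); e=np.array([np.cos(eb),np.sin(eb),0]); n=np.array([-e[1],e[0],0])
    Rt=trayR(yaw,tilt); lip=BK+e*xb+n*yb+[0,0,z]; return tool_for_tray(lip-Rt.apply(LIP),Rt)
E
python3 - <<'E'
from pose import *
def show(n,p,r):
    s=ik(p,r,16); print(n,p.round(3),len(s)); 
    for q in sorted(s,key=lambda q:abs(q[2]))[:3]: print('   ',q.round(2))
show('grasp',*tool_for_tray(TR,trayR(10)))
show('grasp+5cm',*tool_for_tray(np.array(TR)+[0,0,.05],trayR(10)))
show('carry',*tool_for_tray(np.array(TR)+[0,0,.15],trayR(5)))
for y in (10,0,-10):
  for t in (45,55): show(('pour',y,t),*pour(y,t))
show('dock',*tool_for_tray(DK,trayR(.5)))
show('dock+6cm',*tool_for_tray(np.array(DK)+[0,0,.06],trayR(.5)))
E
```

```text
grasp [0.435 0.264 0.032] 9
    [-0.89  0.89  0.21  2.38  3.05  0.41  2.62]
    [-0.42  0.92 -0.59  2.36  2.06  0.74 -2.63]
    [-0.42  0.92 -0.59  2.36  2.06  0.74 -2.63]
grasp+5cm [0.435 0.264 0.082] 8
    [-0.92  0.77  0.25  2.37  3.07  0.27  2.63]
    [-0.54  0.75 -0.37  2.35  2.03  0.5  -2.62]
    [-0.54  0.76 -0.38  2.35  2.02  0.51 -2.61]
carry [0.434 0.27  0.182] 5
    [-0.69  0.51 -0.17  2.25  1.22  0.34 -1.9 ]
    [-0.68  0.51 -0.18  2.25  1.23  0.35 -1.91]
    [-0.59  0.52 -0.33  2.24  1.27  0.42 -1.95]
('pour', 10, 45) [0.6   0.192 0.198] 3
    [-0.28  0.97 -0.16  1.02  0.04  1.58 -0.23]
    [-0.14  1.01 -0.54  1.01  0.29  1.63 -0.42]
    [-0.12  1.02 -0.6   1.01  0.34  1.64 -0.45]
('pour', 10, 55) [0.622 0.196 0.21 ] 5
    [-0.33  1.16  0.03  0.62 -0.12  1.97 -0.15]
    [-0.29  1.16 -0.16  0.61  0.02  1.97 -0.23]
    [-0.27  1.16 -0.26  0.61  0.09  1.98 -0.26]
('pour', 0, 45) [0.599 0.206 0.198] 7
    [-0.32  0.97 -0.01  1.04 -0.13  1.55 -0.3 ]
    [-0.36  0.97  0.09  1.04 -0.19  1.55 -0.25]
    [-0.15  0.99 -0.48  1.03  0.19  1.58 -0.54]
('pour', 0, 55) [0.621 0.206 0.2
[... 169 characters left out ...]
0.6   0.22  0.198] 5
    [-0.31  0.96 -0.02  1.06 -0.19  1.51 -0.44]
    [-0.27  0.96 -0.11  1.06 -0.12  1.51 -0.49]
    [-0.13  0.99 -0.49  1.04  0.14  1.53 -0.69]
('pour', -10, 55) [0.622 0.216 0.21 ] 3
    [-0.17  1.14 -0.39  0.69  0.02  1.87 -0.61]
    [-0.17  1.14 -0.39  0.69  0.02  1.87 -0.61]
    [-0.05  1.2  -0.91  0.68  0.4   1.93 -0.81]
dock [ 0.434 -0.345  0.038] 4
    [ 1.02  0.89 -0.45  2.16  2.43  0.15 -1.65]
    [ 1.06  0.9  -0.53  2.16  2.17  0.2  -1.38]
    [ 1.15  0.94 -0.68  2.16  1.91  0.31 -1.11]
dock+6cm [ 0.434 -0.345  0.098] 4
    [ 1.01  0.76 -0.44  2.14  1.16  0.07 -0.42]
    [ 1.01  0.76 -0.44  2.14  1.22  0.07 -0.48]
    [ 1.01  0.76 -0.44  2.14  1.22  0.07 -0.48]
```

```bash
cat >> pose.py <<'E'
def rolled(pr,phi,back=0.):
    "roll the tool by phi deg about the closing axis through the grasp point"
    p,r=pr; gp=p-r.apply([0,0,.019]); r2=r*R.from_euler('Y',phi,degrees=True); return gp+r2.apply([0,0,.019-back]),r2
def step(q,p,r,mg=.0):
    f=lambda x:np.concatenate([(fk(x,LK)[0]-p)*20,(fk(x,LK)[1].inv()*r).as_rotvec()*6,.02*(x-q)])
    s=least_squares(f,np.clip(q,LO+mg,HI-mg),bounds=(LO+mg-1e-6,HI-mg+1e-6),max_nfev=25); return s.x,abs(s.fun[:6]).max()
def track(q,poses):
    """poses: list of (o,yaw,tilt,phi) tray origin; interpolates"""
    Q=[q];E=0
    for a,b in zip(poses[:-1],poses[1:]):
        n=8
        for k in range(1,n+1):
            t=k/n; o=np.array(a[0])*(1-t)+np.array(b[0])*t; y,ti,ph=[a[i]*(1-t)+b[i]*t for i in(1,2,3)]
            q,e=step(q,*rolled(tool_for_tray(o,trayR(y,ti)),ph)); Q.append(q);E=max(E,e)
    Q=np.array(Q); return Q,E
def pour_o(yaw,tilt,**k):
    p,r=pour(yaw,tilt,**k); Rt=trayR(yaw,tilt); return p-r.apply([0,0,.019])-Rt.apply(G)
E
cat > a.py <<'E'
from pose import *
up=lambda o,h:np.array(o)+[0,0,h]
y=0
for ph in (-45,-30,-15,0,15,30,45):
    po=pour_o(y,50); lev=po*0+[.60,.20,.16]
    s=ik(*rolled(pour(y,50),ph),12); 
    best=None
    for q in s[:4]:
        A,e1=track(q,[(po,y,50,ph),(up(po,.05),y,15,ph),(up(TR,.10),10,0,ph),(TR,10,0,ph)])
        B,e2=track(q,[(po,y,50,ph),(up(po,.06),y,0,ph),([.5,.0,.16],0,0,ph),(up(DK,.14),.5,0,ph),(DK,.5,0,ph)])
        m=[np.minimum(X-LO,HI-X).min() for X in(A,B)]; j=[abs(np.diff(X,axis=0)).max() for X in(A,B)]
        sc=(max(e1,e2),)
        if best is None or (max(e1,e2),max(j))<best[0]: best=((max(e1,e2),max(j)),e1,e2,m,j,A[-1],B[-1],q)
    if best: print(ph,len(s),'err',round(best[1],3),round(best[2],3),'marg',np.round(best[3],2),'jump',np.round(best[4],2),'\n  g',best[5].round(2),'d',best[6].round(2),'p',best[7].round(2))
    else: print(ph,'none')
E
time timeout 500 python3 a.py
```

```text
-45 8 err 0.0 0.0 marg [0.03 0.03] jump [0.12 0.2 ] 
  g [-1.16  1.09  0.13  1.85  0.76  0.89 -1.74] d [ 0.12  1.13  0.09  2.48  2.39  1.07 -2.56] p [-0.59  1.23 -0.01  0.65  0.46  2.06 -0.33]
-30 5 err 0.0 0.0 marg [0.03 0.03] jump [0.14 0.19] 
  g [-0.85  0.98 -0.3   2.04  1.22  0.9  -2.12] d [ 0.55  0.98 -0.28  2.45  2.45  0.98 -2.18] p [-0.4   1.18 -0.43  0.66  0.55  2.06 -0.5 ]
-15 4 err 0.0 0.0 marg [0.05 0.05] jump [0.14 0.19] 
  g [-0.43  1.03 -0.85  2.21  1.58  1.13 -2.33] d [ 1.05  1.   -0.8   2.33  2.19  0.81 -1.55] p [-0.18  1.19 -0.94  0.73  0.7   2.04 -0.71]
0 4 err 0.0 0.0 marg [-0. -0.] jump [0.13 0.18] 
  g [-0.1   1.22 -1.29  2.34  1.79  1.35 -2.3 ] d [ 1.4   1.21 -1.26  2.15  1.69  0.86 -0.79] p [ 0.03  1.28 -1.43  0.83  0.86  2.02 -0.91]
15 6 err 0.0 0.0 marg [-0. -0.] jump [0.13 0.23] 
  g [ 0.11  1.27 -1.31  2.43  2.03  1.16 -2.24] d [ 1.49  1.27 -1.28  1.94  1.2   0.79 -0.21] p [ 0.18  1.28 -1.44  0.96  0.7   1.79 -0.92]
30 none
45 4 err 0.001 0.0 marg [-0.    0.01] jump [1.05 0.18] 
  g [ 0.56  1.56 -1.37  2.35  2.17  0.67 -1.73] d [ 1.51  1.51 -1.35  1.46  0.61  1.23  0.47] p [ 0.42  1.22 -1.15  1.24  0.14  1.24 -0.61]
real	0m31.425s
user	0m31.932s
sys	0m0.060s
```

```bash
cat >> pose.py <<'E'
PH=-25
def simto(p,r,n=15):
    "track own IK from present pose, print end margin"
    st=get_state(); q=st['q']; p0=st['tool_pos']; R0=R.from_quat(st['eef_rot']); w=(R0.inv()*r).as_rotvec(); J=0;M=9;E=0
    for k in range(1,n+1):
        q2,e=step(q,p0+(p-p0)*k/n,R0*R.from_rotvec(w*k/n)); J=max(J,abs(q2-q).max()); q=q2; M=min(M,np.minimum(q-LO,HI-q).min()); E=max(E,e)
    print('sim end',q.round(2),'jump',J.round(2),'margin',M.round(2),'err',round(E,3)); return q
E
python3 - <<'E'
from pose import *
g=tool_for_tray(TR,trayR(10))
p,r=rolled(g,PH,.08); print(p,r.as_quat()); simto(p,r); plan(p,r)
p2,r2=rolled(g,PH); print(p2);
E
```

```text
[0.40555071 0.28478916 0.10162876] [ 0.64683968  0.71221066 -0.00670158  0.27259766]
sim end [-1.04  0.8  -0.08  2.08  1.    0.71 -1.92] jump 0.13 margin 0.48 err 0.0
d [-0.481, -0.289, 1.0] w [-0.1343, -0.1017, -0.0103] rows>=3.5
d [-0.154, -0.705, 0.886] w [-0.1338, -0.1013, -0.0103] rows>=3.5
[0.43592064 0.25581317 0.03352547]
```

{"api": "step_arm", "payload": {
  "motion": [
    {"dx":-0.12,"dy":-0.07,"dz":0.25,"wx":-0.034,"wy":-0.025,"wz":-0.003,"claw":50},
    {"dx":-0.24,"dy":-0.15,"dz":0.5,"wx":-0.067,"wy":-0.05,"wz":-0.005,"claw":50},
    {"dx":-0.36,"dy":-0.22,"dz":0.75,"wx":-0.1,"wy":-0.076,"wz":-0.008,"claw":50},
    {"dx":-0.48,"dy":-0.29,"dz":1,"wx":-0.134,"wy":-0.102,"wz":-0.01,"claw":50},
    {"dx":-0.48,"dy":-0.29,"dz":1,"wx":-0.134,"wy":-0.102,"wz":-0.01,"claw":50},
    {"dx":-0.48,"dy":-0.29,"dz":1,"wx":-0.134,"wy":-0.102,"wz":-0.01,"claw":50}
  ]
}}

```text
clock: 4.9
tool_pos: [0.4628, 0.3067, 0.1688]
eef_rot: [0.692, 0.72, -0.05, 0.017]
contact_force: [1.5, 0.5, -0.3]
opening: 0.568
finger_force: 0.0
```

Run:
```python
from pose import *
g=tool_for_tray(TR,trayR(10)); print(get_state()['q'].round(2))
p,r=rolled(g,PH,.08); simto(p,r); plan(p,r)
```

```text
[-0.42  0.72 -0.48  1.72  0.43  0.91 -1.06]
sim end [-1.05  0.8  -0.05  2.08  0.99  0.7  -1.91] jump 0.06 margin 0.48 err 0.0
d [-0.166, -0.684, 0.893] w [-0.1342, -0.1011, -0.0089] rows>=3.5
```

{"api": "step_arm", "payload": {
  "motion": [
    {"dx":-0.04,"dy":-0.17,"dz":0.2,"wx":-0.034,"wy":-0.025,"wz":-0.002,"claw":50},
    {"dx":-0.08,"dy":-0.34,"dz":0.4,"wx":-0.067,"wy":-0.05,"wz":-0.004,"claw":50},
    {"dx":-0.12,"dy":-0.51,"dz":0.65,"wx":-0.1,"wy":-0.076,"wz":-0.007,"claw":50},
    {"dx":-0.166,"dy":-0.684,"dz":0.893,"wx":-0.134,"wy":-0.101,"wz":-0.009,"claw":50},
    {"dx":-0.166,"dy":-0.684,"dz":0.893,"wx":-0.134,"wy":-0.101,"wz":-0.009,"claw":50},
    {"dx":-0.166,"dy":-0.684,"dz":0.893,"wx":-0.134,"wy":-0.101,"wz":-0.009,"claw":50},
    {"dx":-0.166,"dy":-0.684,"dz":0.893,"wx":-0.134,"wy":-0.101,"wz":-0.009,"claw":50}
  ]
}}

```text
clock: 5.6
tool_pos: [0.4108, 0.2834, 0.1016]
eef_rot: [0.651, 0.708, -0.007, 0.272]
contact_force: [0.5, -0.6, 0.2]
opening: 0.569
finger_force: 0.0
```

Run:
```python
from pose import *
g=tool_for_tray(TR,trayR(10)); print(get_state()['q'].round(2))
p,r=rolled(g,PH,0); simto(p,r); plan(p,r); snap('wrist','w3')
```

```text
[-1.06  0.8  -0.03  2.07  0.97  0.69 -1.89]
sim end [-1.05  0.94  0.07  2.12  1.2   0.52 -2.09] jump 0.02 margin 0.44 err 0.0
d [0.017, -0.055, 0.968] w [-0.001, 0.0006, -0.0035] rows>=1.6
```

View pics/w3.png

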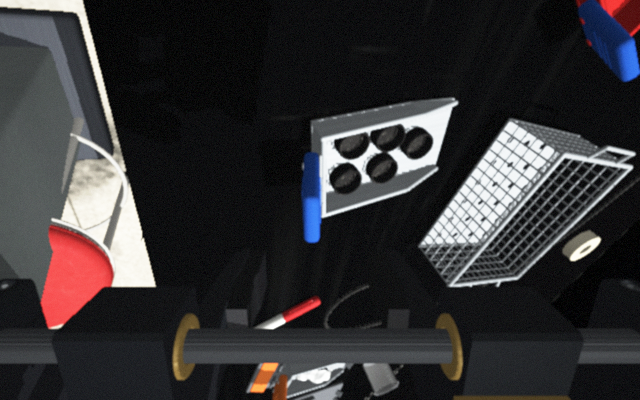

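The tab at (312,200) sits midway between the finger tips (237 and 398) and is aligned with the pads, so I'm descending and gripping.

{"api": "step_arm", "payload": {
  "motion": [
    {"dx":0.01,"dy":-0.05,"dz":0.3,"wx":0,"wy":0,"wz":-0.003,"claw":50},
    {"dx":0.017,"dy":-0.055,"dz":0.6,"wx":0,"wy":0,"wz":-0.003,"claw":50},
    {"dx":0.017,"dy":-0.055,"dz":0.85,"wx":0,"wy":0,"wz":-0.003,"claw":50},
    {"dx":0.017,"dy":-0.055,"dz":0.965,"wx":0,"wy":0,"wz":-0.003,"claw":50},
    {"dx":0.017,"dy":-0.055,"dz":0.965,"wx":0,"wy":0,"wz":-0.003,"claw":50}
  ]
}}

```text
clock: 6.15
tool_pos: [0.4354, 0.255, 0.0329]
eef_rot: [0.648, 0.711, -0.009, 0.272]
contact_force: [-1.1, -0.0, 0.4]
opening: 0.569
finger_force: 0.0
```

{"api": "step_arm", "payload": {
  "force": 35,
  "motion": [
    {"dx":0,"dy":0,"dz":0,"wx":0,"wy":0,"wz":0,"claw":8},
    {"dx":0,"dy":0,"dz":0,"wx":0,"wy":0,"wz":0,"claw":8},
    {"dx":0,"dy":0,"dz":0,"wx":0,"wy":0,"wz":0,"claw":8},
    {"dx":0,"dy":0,"dz":0,"wx":0,"wy":0,"wz":0,"claw":8},
    {"dx":0,"dy":0,"dz":0,"wx":0,"wy":0,"wz":0,"claw":8},
    {"dx":0,"dy":0,"dz":0,"wx":0,"wy":0,"wz":0,"claw":8}
  ]
}}

```text
clock: 6.75
tool_pos: [0.4341, 0.2573, 0.0333]
eef_rot: [0.646, 0.713, -0.008, 0.272]
contact_force: [-0.2, 1.5, 2.9]
opening: 0.128
finger_force: 35.0
```

Run:
```python
from pose import *
st=get_state(); print(st['q'].round(2),st['tool_pos'],st['opening']*88.1,st['finger_force'],st['contact_force'])
# lift 120 mm, level
p,r=st['tool_pos']+[0,0,.12],R.from_quat(st['eef_rot']); simto(p,r); plan(p,r)
```

```text
[-1.05  0.94  0.07  2.11  1.19  0.52 -2.08] [0.43405253 0.25726652 0.03330027] 11.289190357088522 34.987236857414246 [-0.24540092  1.53149605  2.92223673]
sim end [-0.98  0.7  -0.04  2.07  0.92  0.74 -1.73] jump 0.03 margin 0.45 err 0.0
d [-0.468, 0.4, -1.0] w [0.0, 0.0, 0.0] rows>=1.9
d [-0.13, 0.111, -0.277] w [0.0, 0.0, 0.0] rows>=0.5
```

Gripped at 11.3 mm with 35 N. Lifting gently.

{"api": "step_arm", "payload": {
  "motion": [
    {"dx":-0.06,"dy":0.05,"dz":-0.13,"wx":0,"wy":0,"wz":0,"claw":8},
    {"dx":-0.15,"dy":0.13,"dz":-0.33,"wx":0,"wy":0,"wz":0,"claw":8},
    {"dx":-0.25,"dy":0.21,"dz":-0.53,"wx":0,"wy":0,"wz":0,"claw":8},
    {"dx":-0.35,"dy":0.3,"dz":-0.75,"wx":0,"wy":0,"wz":0,"claw":8},
    {"dx":-0.43,"dy":0.37,"dz":-0.92,"wx":0,"wy":0,"wz":0,"claw":8},
    {"dx":-0.468,"dy":0.4,"dz":-1,"wx":0,"wy":0,"wz":0,"claw":8},
    {"dx":-0.468,"dy":0.4,"dz":-1,"wx":0,"wy":0,"wz":0,"claw":8}
  ]
}}

```text
clock: 7.45
tool_pos: [0.4337, 0.2572, 0.1271]
eef_rot: [0.646, 0.713, -0.008, 0.272]
contact_force: [0.9, 0.2, -2.9]
opening: 0.132
finger_force: 34.9
```

```bash
cat >> pose.py <<'E'
def traynow():
    st=get_state(); Rm=R.from_quat(st['eef_rot']); Rt=Rm*R.from_euler('Y',-PH,degrees=True)*T2.inv(); gp=st['tool_pos']-Rm.apply([0,0,.019]); return gp-Rt.apply(G),Rt
def goto(o,yaw,tilt=0,ph=None):
    p,r=rolled(tool_for_tray(o,trayR(yaw,tilt)),PH); simto(p,r); plan(p,r)
E
python3 - <<'E'
from pose import *
st=get_state(); s=snap('wrist','w4'); o,Rt=traynow(); print(st['clock'],o,Rt.as_euler('ZYX',degrees=True),st['contact_force'],st['opening']*88.1)
P=cloud(s)*1000; hsv=cv2.cvtColor(s['p'],cv2.COLOR_RGB2HSV)
# cap count: dark blobs inside tray; tray floor plane tilt from depth
Q=(Rt.inv().apply((P.reshape(-1,3)/1000-o))*1000).reshape(400,640,3)
fl=(abs(Q[...,0])<60)&(abs(Q[...,1])<33)&(abs(Q[...,2]-3)<12)&(hsv[...,2]>110)&(s['d']>0)
q=Q[fl]; A=np.c_[q[:,:2],np.ones(len(q))]; c=np.linalg.lstsq(A,q[:,2],rcond=None)[0]; print('floor plane in tray frame: slopes deg',np.degrees(c[:2]),'z0',c[2],len(q))
b=(hsv[...,2]<70)&(abs(Q[...,0])<66)&(abs(Q[...,1])<38)&(abs(Q[...,2]-14)<8); n,l,stt,ce=cv2.connectedComponentsWithStats(b.astype(np.uint8)); print([(x[4]) for x in stt[1:] if x[4]>60])
# basket rim points by height
m=(hsv[...,2]>70)&(abs(P[...,2]-70)<4)&(P[...,0]>580)&(P[...,1]<330)&(P[...,1]>60); q=P[m][:,:2].astype(np.float32); r=cv2.minAreaRect(q); print('rim',len(q),r,cv2.boxPoints(r).round(0).tolist())
E
```

```text
7.45 [0.50446259 0.27778896 0.09268535] [10.05099921  0.23562774 -0.03912987] [ 0.91564141  0.23249417 -2.89202939] 11.60208330454089
floor plane in tray frame: slopes deg [0.52846887 1.32561978] z0 4.5928146232967935 2101
[np.int32(4020), np.int32(1125)]
rim 2434 ((692.87890625, 200.54608154296875), (214.38973999023438, 136.11141967773438), 79.0122299194336) [[606.0, 108.0], [739.0, 82.0], [780.0, 293.0], [647.0, 319.0]]
```

View pics/w4.png

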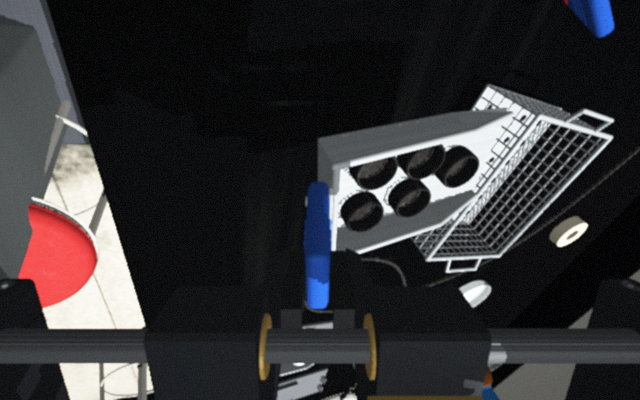

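The view shows the tray held level with all five caps at (372,170), (422,160), (458,166), (362,211) and (409,197). The basket rim centre measures (0.693, 0.2005), yaw -11°. I'm moving to the pre-pour pose.

```bash
sed -i 's/BK=np.array(\[.698,.202,0\])/BK=np.array([.693,.2005,0])/' pose.py
python3 - <<'E'
from pose import *
for t,z in ((12,.09),(50,.076)):
    o=pour_o(0,t,xb=-.03,z=z); print(t,o); goto(o,0,t)
E
```

```text
12 [0.59643357 0.20632703 0.10120355]
sim end [-0.61  0.78 -0.16  1.73  0.65  0.96 -1.23] jump 0.04 margin 0.49 err 0.0
d [-0.729, 1.0, 0.437] w [0.074, -0.012, 0.0196] rows>=2.1
d [-0.071, 0.122, 0.024] w [0.0081, -0.0013, 0.0021] rows>=0.2
50 [0.61756365 0.20632703 0.12616266]
sim end [-0.4   1.12 -0.29  0.77  0.37  1.94 -0.49] jump 0.15 margin 0.15 err 0.0
d [-0.524, 1.0, 0.098] w [0.1313, 0.0025, -0.0309] rows>=2.8
d [-0.672, 0.98, -0.331] w [0.1429, 0.0028, -0.0336] rows>=3.1
```

{"api": "step_arm", "payload": {
  "motion": [
    {"dx":-0.09,"dy":0.1,"dz":0.0,"wx":0.005,"wy":-0.001,"wz":0.002,"claw":8},
    {"dx":-0.25,"dy":0.32,"dz":0.12,"wx":0.02,"wy":-0.004,"wz":0.006,"claw":8},
    {"dx":-0.42,"dy":0.57,"dz":0.25,"wx":0.04,"wy":-0.007,"wz":0.011,"claw":8},
    {"dx":-0.6,"dy":0.82,"dz":0.36,"wx":0.06,"wy":-0.01,"wz":0.016,"claw":8},
    {"dx":-0.7,"dy":0.95,"dz":0.42,"wx":0.071,"wy":-0.012,"wz":0.019,"claw":8},
    {"dx":-0.73,"dy":1,"dz":0.437,"wx":0.074,"wy":-0.012,"wz":0.02,"claw":8},
    {"dx":-0.73,"dy":1,"dz":0.437,"wx":0.074,"wy":-0.012,"wz":0.02,"claw":8}
  ]
}}

```text
clock: 8.2
tool_pos: [0.5219, 0.2031, 0.1465]
eef_rot: [0.696, 0.681, -0.095, 0.209]
contact_force: [-0.8, 1.1, -2.1]
opening: 0.128
finger_force: 34.9
```

Run:
```python
from pose import *
o,Rt=traynow(); print(o,Rt.as_euler('ZYX',degrees=True),'lip',o+Rt.apply(LIP))
for t,z in ((32,.08),(54,.076)):
    o=pour_o(0,t,xb=-.03,z=z); print(t,o); goto(o,0,t)
```

```text
[0.58776777 0.2121474  0.09969748] [ 0.84151558 10.83040052  0.02213962] lip [0.655113   0.21313542 0.08986667]
32 [0.60431432 0.20632703 0.11349037]
sim end [-0.45  0.9  -0.26  1.31  0.43  1.42 -0.78] jump 0.04 margin 0.67 err 0.0
d [-0.209, 0.534, -0.289] w [0.1086, -0.0, -0.0455] rows>=2.5
54 [0.6211749  0.20632703 0.1292498 ]
sim end [-0.41  1.19 -0.27  0.61  0.36  2.08 -0.42] jump 0.12 margin 0.01 err 0.0
d [-0.28, 1.0, -0.445] w [0.1909, 0.0008, -0.0845] rows>=4.4
d [-0.071, 0.071, -0.135] w [0.0284, 0.0001, -0.0126] rows>=0.7
```

{"api": "step_arm", "payload": {
  "motion": [
    {"dx":-0.04,"dy":0.1,"dz":-0.05,"wx":0.02,"wy":0,"wz":-0.009,"claw":8},
    {"dx":-0.08,"dy":0.21,"dz":-0.11,"wx":0.043,"wy":0,"wz":-0.018,"claw":8},
    {"dx":-0.12,"dy":0.32,"dz":-0.17,"wx":0.065,"wy":0,"wz":-0.027,"claw":8},
    {"dx":-0.16,"dy":0.43,"dz":-0.23,"wx":0.087,"wy":0,"wz":-0.036,"claw":8},
    {"dx":-0.21,"dy":0.53,"dz":-0.29,"wx":0.108,"wy":0,"wz":-0.045,"claw":8},
    {"dx":-0.21,"dy":0.53,"dz":-0.29,"wx":0.108,"wy":0,"wz":-0.045,"claw":8}
  ]
}}

```text
clock: 8.8
tool_pos: [0.5605, 0.199, 0.1809]
eef_rot: [0.671, 0.702, -0.223, 0.082]
contact_force: [0.4, -0.4, -2.9]
opening: 0.132
finger_force: 34.9
```

Run:
```python
from pose import *
o,Rt=traynow(); print(o,Rt.as_euler('ZYX',degrees=True),'lip',o+Rt.apply(LIP)); print(get_state()['q'].round(2))
o=pour_o(0,50,xb=-.03,z=.076); goto(o,0,50)
```

```text
[0.60541926 0.20697192 0.11364966] [-1.68148438e-02  3.17687838e+01 -1.52431019e-02] lip [0.66481095 0.20695529 0.0803987 ]
[-0.45  0.9  -0.26  1.31  0.43  1.42 -0.78]
sim end [-0.41  1.12 -0.27  0.77  0.35  1.93 -0.49] jump 0.04 margin 0.16 err 0.0
d [-0.165, 0.375, -0.335] w [0.0918, 0.0001, -0.0429] rows>=2.1
```

{"api": "step_arm", "payload": {
  "motion": [
    {"dx":-0.033,"dy":0.075,"dz":-0.067,"wx":0.018,"wy":0,"wz":-0.009,"claw":8},
    {"dx":-0.066,"dy":0.15,"dz":-0.134,"wx":0.037,"wy":0,"wz":-0.017,"claw":8},
    {"dx":-0.1,"dy":0.225,"dz":-0.2,"wx":0.055,"wy":0,"wz":-0.026,"claw":8},
    {"dx":-0.13,"dy":0.3,"dz":-0.27,"wx":0.073,"wy":0,"wz":-0.034,"claw":8},
    {"dx":-0.165,"dy":0.375,"dz":-0.335,"wx":0.092,"wy":0,"wz":-0.043,"claw":8},
    {"dx":-0.165,"dy":0.375,"dz":-0.335,"wx":0.092,"wy":0,"wz":-0.043,"claw":8},
    {"dx":-0.165,"dy":0.375,"dz":-0.335,"wx":0.092,"wy":0,"wz":-0.043,"claw":8},
    {"dx":-0.165,"dy":0.375,"dz":-0.335,"wx":0.092,"wy":0,"wz":-0.043,"claw":8}
  ]
}}

```text
clock: 9.6
tool_pos: [0.5936, 0.1995, 0.2054]
eef_rot: [0.626, 0.708, -0.326, -0.031]
contact_force: [0.6, -0.1, -1.6]
opening: 0.129
finger_force: 34.9
```

{"api": "step_arm", "payload": {
  "motion": [
    {"dx":0,"dy":0,"dz":0,"wx":0,"wy":0,"wz":0,"claw":8},
    {"dx":0,"dy":0,"dz":0,"wx":0,"wy":0,"wz":0,"claw":8},
    {"dx":0,"dy":0,"dz":0,"wx":0,"wy":0,"wz":0,"claw":8},
    {"dx":0,"dy":0,"dz":0,"wx":0,"wy":0,"wz":0,"claw":8},
    {"dx":0,"dy":0,"dz":0,"wx":0,"wy":0,"wz":0,"claw":8},
    {"dx":0,"dy":0,"dz":0,"wx":0,"wy":0,"wz":0,"claw":8}
  ]
}}

```text
clock: 10.2
tool_pos: [0.5949, 0.1983, 0.2052]
eef_rot: [0.627, 0.707, -0.326, -0.031]
contact_force: [0.1, -0.0, -2.0]
opening: 0.13
finger_force: 34.9
```

Run:
```python
from pose import *
st=get_state(); o,Rt=traynow(); print(st['clock'],o,Rt.as_euler('ZYX',degrees=True),'lip',o+Rt.apply(LIP),st['contact_force'])
a=snap('scene','s5'); b=snap('wrist','w5')
ca=cv2.resize(a['p'][130:220,230:360,::-1],None,fx=4,fy=4,interpolation=cv2.INTER_CUBIC)[:360,:520]
cb=cv2.resize(b['p'][:,:,::-1],(384,240)); im=np.zeros((600,800,3),np.uint8); im[:360,:520]=ca; im[360:,:384]=cb
t=snap('top','t5')['p'][:,:,::-1]; im[360:,400:]=cv2.resize(t[110:190,210:315],(400,240)); cv2.imwrite('pics/m5.png',im)
```

```text
10.2 [0.61637672 0.20641887 0.1272196 ] [ 0.11196854 50.10598277  0.08313101] lip [0.66229146 0.20650424 0.07697192] [ 0.13541043 -0.02655595 -2.02376654]
```

View pics/m5.png

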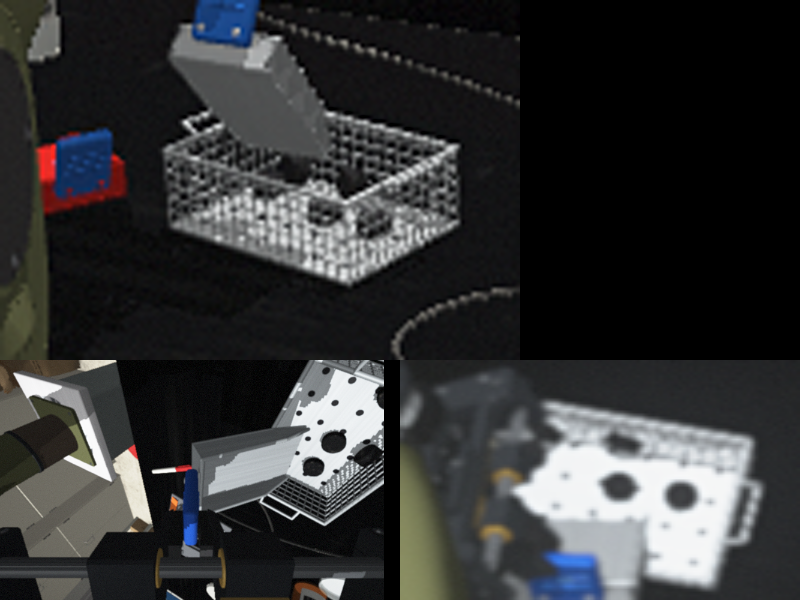

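The wrist view shows the tray empty. Caps lie on the basket floor at (313,466), (333,441), (367,455) and (383,398) in the montage, and I'll count the fifth once the tray is out of the way. Raising and levelling now.

Run:
```python
from pose import *
goto([.575,.19,.17],0,0)
```

```text
sim end [-0.75  0.63 -0.07  1.96  0.82  0.85 -1.54] jump 0.12 margin 0.26 err 0.0
d [0.07, -1.0, 0.631] w [-0.2517, -0.0003, 0.1177] rows>=5.8
d [-0.0, -0.002, -0.001] w [-0.0005, 0.0, 0.0003] rows>=0.0
```

{"api": "step_arm", "payload": {
  "motion": [
    {"dx":0.005,"dy":-0.07,"dz":0.04,"wx":-0.035,"wy":0,"wz":0.017,"claw":8},
    {"dx":0.02,"dy":-0.25,"dz":0.16,"wx":-0.075,"wy":0,"wz":0.035,"claw":8},
    {"dx":0.03,"dy":-0.45,"dz":0.28,"wx":-0.115,"wy":0,"wz":0.054,"claw":8},
    {"dx":0.045,"dy":-0.64,"dz":0.4,"wx":-0.157,"wy":0,"wz":0.073,"claw":8},
    {"dx":0.06,"dy":-0.8,"dz":0.5,"wx":-0.2,"wy":0,"wz":0.093,"claw":8},
    {"dx":0.07,"dy":-0.95,"dz":0.6,"wx":-0.235,"wy":0,"wz":0.11,"claw":8},
    {"dx":0.07,"dy":-1,"dz":0.63,"wx":-0.252,"wy":0,"wz":0.118,"claw":8},
    {"dx":0.07,"dy":-1,"dz":0.63,"wx":-0.252,"wy":0,"wz":0.118,"claw":8}
  ]
}}

```text
clock: 11.15
tool_pos: [0.4988, 0.1827, 0.2038]
eef_rot: [0.705, 0.655, -0.031, 0.27]
contact_force: [-0.2, 0.2, -2.5]
opening: 0.131
finger_force: 34.9
```

Run:
```python
from pose import *
o,Rt=traynow(); print(o,Rt.as_euler('ZYX',degrees=True))
goto([.51,.0,.16],0,0); goto([.507,-.344,.15],0.5,0)
```

```text
[0.57226888 0.19108105 0.170036  ] [ 0.25691181  0.15464976 -0.04599296]
sim end [-0.62  0.53  0.12  2.42  1.33  0.51 -1.88] jump 0.06 margin 0.14 err 0.0
d [-1.0, -0.355, 0.393] w [-0.0001, -0.0001, 0.0007] rows>=1.8
d [-1.0, -0.352, 0.393] w [-0.0001, -0.0001, 0.0008] rows>=1.8
d [-0.221, -0.078, 0.087] w [0.0, -0.0, 0.0002] rows>=0.4
sim end [ 0.45  0.56 -0.01  2.36  2.39  0.37 -1.98] jump 0.16 margin 0.11 err 0.0
d [-1.0, -0.145, 0.458] w [-0.0002, 0.0001, -0.0001] rows>=1.8
d [-1.0, -0.146, 0.458] w [-0.0002, 0.0001, -0.0001] rows>=1.8
d [-1.0, -0.147, 0.457] w [-0.0002, 0.0001, -0.0001] rows>=1.8
d [-1.0, -0.147, 0.457] w [-0.0002, 0.0001, -0.0001] rows>=1.8
d [-1.0, -0.148, 0.456] w [-0.0002, 0.0001, -0.0001] rows>=1.8
d [-1.0, -0.148, 0.456] w [-0.0003, 0.0002, -0.0002] rows>=1.8
d [-0.083, -0.012, 0.037] w [0.0, 0.0, -0.0] rows>=0.1
```

{"api": "step_arm", "payload": {
  "motion": [
    {"dx":-0.4,"dy":-0.06,"dz":0.18,"wx":0,"wy":0,"wz":0,"claw":8},
    {"dx":-0.8,"dy":-0.12,"dz":0.366,"wx":0,"wy":0,"wz":0,"claw":8},
    {"dx":-1,"dy":-0.146,"dz":0.457,"wx":0,"wy":0,"wz":0,"claw":8}
  ]
}}

```text
clock: 11.45
tool_pos: [0.491, 0.0899, 0.2009]
eef_rot: [0.708, 0.651, -0.032, 0.272]
contact_force: [0.0, 0.1, -2.4]
opening: 0.133
finger_force: 34.9
```

{"api": "step_arm", "payload": {
  "motion": [
    {"dx":-0.4,"dy":-0.06,"dz":0.18,"wx":0,"wy":0,"wz":0,"claw":8},
    {"dx":-0.8,"dy":-0.12,"dz":0.366,"wx":0,"wy":0,"wz":0,"claw":8},
    {"dx":-1,"dy":-0.146,"dz":0.457,"wx":0,"wy":0,"wz":0,"claw":8}
  ]
}}

```text
clock: 11.75
tool_pos: [0.4797, 0.0018, 0.1975]
eef_rot: [0.708, 0.651, -0.032, 0.272]
contact_force: [0.5, -0.2, -2.1]
opening: 0.129
finger_force: 34.9
```

{"api": "step_arm", "payload": {
  "motion": [
    {"dx":-0.4,"dy":-0.06,"dz":0.18,"wx":0,"wy":0,"wz":0,"claw":8},
    {"dx":-0.8,"dy":-0.12,"dz":0.366,"wx":0,"wy":0,"wz":0,"claw":8},
    {"dx":-1,"dy":-0.146,"dz":0.457,"wx":0,"wy":0,"wz":0,"claw":8}
  ]
}}

```text
clock: 12.05
tool_pos: [0.4688, -0.0861, 0.1941]
eef_rot: [0.708, 0.651, -0.031, 0.272]
contact_force: [-0.0, 0.2, -1.5]
opening: 0.129
finger_force: 34.9
```

Run:
```python
from pose import *
o,Rt=traynow(); print(o,Rt.as_euler('ZYX',degrees=True),get_state()['q'].round(2))
goto([.507,-.344,.15],0.5,0)
s=snap('top','t6'); hsv=cv2.cvtColor(s['p'],cv2.COLOR_RGB2HSV); P=cloud(s)*1000
dark=(hsv[...,2]<80); Q=(P-[693,200.5,0])@R.from_euler('Z',-11,degrees=True).as_matrix()
m=dark&(abs(Q[...,0])<60)&(abs(Q[...,1])<85)&(Q[...,2]>12)&(Q[...,2]<50); n,l,stt,ce=cv2.connectedComponentsWithStats(m.astype(np.uint8)); print([(int(a[4]),c.round(0).tolist()) for a,c in zip(stt[1:],ce[1:]) if a[4]>15])
cv2.imwrite('pics/b6.png',cv2.resize(s['p'][105:200,210:320,::-1],None,fx=5,fy=5,interpolation=cv2.INTER_CUBIC))
```

```text
[ 0.54245619 -0.07852436  0.1606881 ] [-0.29890532 -0.07762816 -0.14244573] [-0.44  0.54  0.2   2.39  1.55  0.42 -1.86]
sim end [ 0.44  0.56  0.02  2.36  2.42  0.36 -2.01] jump 0.09 margin 0.11 err 0.0
d [-1.0, -0.147, 0.461] w [-0.0004, 0.0007, -0.0012] rows>=1.8
d [-1.0, -0.152, 0.459] w [-0.0004, 0.0008, -0.0012] rows>=1.8
d [-1.0, -0.156, 0.456] w [-0.0004, 0.0007, -0.0013] rows>=1.8
d [-0.029, -0.005, 0.013] w [-0.0001, 0.0001, -0.0] rows>=0.1
[(31, [248.0, 134.0]), (24, [268.0, 137.0]), (48, [244.0, 141.0]), (39, [267.0, 152.0]), (34, [283.0, 155.0])]
```

View pics/b6.png

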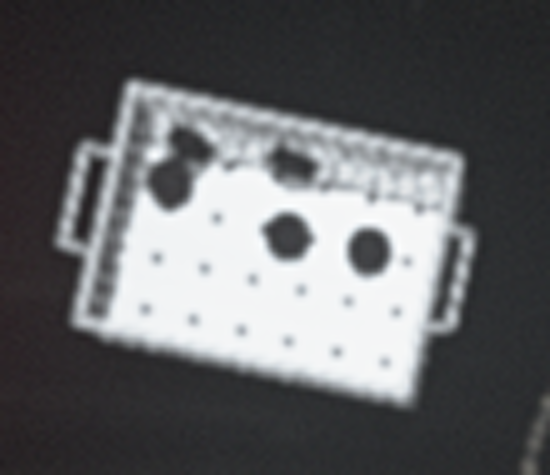

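The crop shows all five caps in the basket, at (190,140), (170,185), (292,165), (288,236) and (370,250). Moving on to the dock. The orange tray in its identical dock gives the offset from dock rectangle to tray origin.

{"api": "step_arm", "payload": {
  "motion": [
    {"dx":-0.4,"dy":-0.06,"dz":0.18,"wx":0,"wy":0,"wz":0,"claw":8},
    {"dx":-0.8,"dy":-0.12,"dz":0.366,"wx":0,"wy":0,"wz":0,"claw":8},
    {"dx":-1,"dy":-0.147,"dz":0.461,"wx":0,"wy":0,"wz":-0.001,"claw":8},
    {"dx":-1,"dy":-0.147,"dz":0.461,"wx":0,"wy":0,"wz":-0.001,"claw":8}
  ]
}}

```text
clock: 12.5
tool_pos: [0.4577, -0.1736, 0.1903]
eef_rot: [0.707, 0.652, -0.032, 0.272]
contact_force: [0.0, -0.0, -1.6]
opening: 0.128
finger_force: 34.9
```

Run:
```python
from pose import *
o,Rt=traynow(); print(o,Rt.as_euler('ZYX',degrees=True),get_state()['q'].round(2))
goto([.507,-.344,.15],0.5,0)
for f in ('t6','top0'):
    s=load(f); hsv=cv2.cvtColor(s['p'],cv2.COLOR_RGB2HSV); P=cloud(s)*1000; ok=s['d']>0
    org=ok&(hsv[...,0]<22)&(hsv[...,1]>150)&(hsv[...,2]>120)&(abs(P[...,0]-500)<120)&(abs(P[...,1]+139)<80)
    t=P[org&(P[...,2]>55)]; l=P[org&(P[...,2]<15)]
    if len(t)>5:
        r=cv2.minAreaRect(t[:,:2].astype(np.float32)); print(f,'otab',len(t),t.mean(0).round(1),np.round(r[0],1),np.round(r[1],1),round(r[2],1))
    if len(l)>5:
        r=cv2.minAreaRect(l[:,:2].astype(np.float32)); print('olabel',len(l),np.round(r[0],1),np.round(r[1],1),round(r[2],1))
    bl=ok&(hsv[...,0]>100)&(hsv[...,0]<125)&(hsv[...,1]>130)&(abs(P[...,0]-425)<25)&(abs(P[...,1]+345)<60)&(P[...,2]<25)
    r=cv2.minAreaRect(P[bl][:,:2].astype(np.float32)); print('blabel',bl.sum(),np.round(r[0],1),np.round(r[1],1),round(r[2],1))
    for nm,c in (('o',(500,-140)),('b',(505,-344))):
        m=ok&(hsv[...,2]>70)&(abs(P[...,0]-c[0])<120)&(abs(P[...,1]-c[1])<80)&(P[...,2]<25)&(P[...,2]>-5)
        n,lab,stt,_=cv2.connectedComponentsWithStats(m.astype(np.uint8)); k=1+stt[1:,4].argmax(); q=P[lab==k][:,:2].astype(np.float32)
        r=cv2.minAreaRect(q); print(nm,'dock',np.round(r[0],1),np.round(r[1],1),round(r[2],1))
s=snap('wrist','w6')
t=load('top0')['p'][185:270,345:485,::-1]; im=np.zeros((600,800,3),np.uint8); im[:340,:560]=cv2.resize(t,None,fx=4,fy=4,interpolation=cv2.INTER_CUBIC); im[345:,:408]=cv2.resize(s['p'][:,:,::-1],(408,255)); cv2.imwrite('pics/m6.png',im)
```

```text
[ 0.53130585 -0.165952    0.15682199] [-0.2006329  -0.04731864 -0.15794122] [-0.17  0.54  0.15  2.44  1.94  0.41 -2.04]
sim end [ 0.43  0.56  0.03  2.36  2.44  0.36 -2.04] jump 0.05 margin 0.11 err 0.0
d [-1.0, -0.151, 0.458] w [-0.0006, 0.0011, -0.0015] rows>=1.8
d [-1.0, -0.157, 0.453] w [-0.0006, 0.001, -0.0016] rows>=1.8
d [-0.037, -0.006, 0.017] w [0.0, 0.0001, -0.0] rows>=0.1
t6 otab 87 [ 431.8 -127.7   79.7] [ 435.6 -109.2] [80.  16.8] 78.7
olabel 56 [ 416.2 -145.1] [50.6 17.2] 85.0
blabel 225 [ 426.2 -346.8] [18.2 92.7] 1.1
o dock [ 506.2 -168.3] [ 69.8 215.8] 79.7
b dock [ 504.9 -347.7] [193.9 120. ] 0.5
top0 otab 107 [ 432.4 -125.7   68.1] [ 432.1 -126.5] [44.5 18. ] 74.5
olabel 138 [ 423.3 -125.9] [93.  19.3] 79.0
blabel 226 [ 426.2 -346.9] [18.2 93.4] 1.2
o dock [ 500.5 -141.7] [118.4 193.9] 78.7
b dock [ 505.  -347.5] [193.7 119.6] 0.4
```

View pics/m6.png

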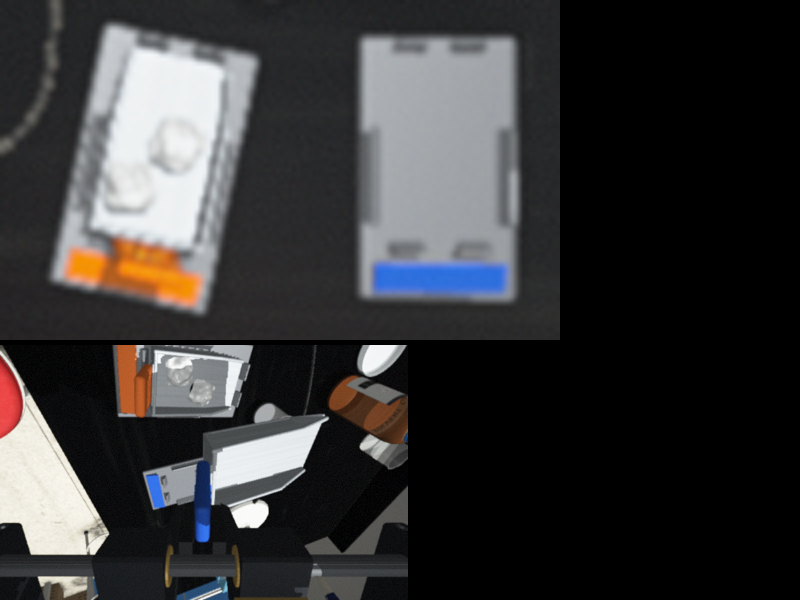

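The montage shows the blue dock's stops: far ones at about (410,46) and (468,46), near ones at (406,250) and (472,250), and side ones at 370 and 505. Converting these to a pocket centre.

Run:
```python
from pose import *
s=load('top0'); P=cloud(s)*1000
g=cv2.cvtColor(s['p'],cv2.COLOR_RGB2GRAY).astype(int)
print('col L',g[190:262,446:449].mean(1).round(0).tolist()); print('row',g[228:234,430:480].mean(0).round(0).tolist())
for u,v in ((447,245),(462,245),(447,198.5),(462,198.5),(440,229),(469.5,229),(447,249),(447,195)): print(u,v,(ray(s,u,v,.012)*1000).round(1))
m=(P[...,2]>11)&(P[...,2]<22)&(abs(P[...,0]-505)<100)&(abs(P[...,1]+346)<62)
n,l,stt,ce=cv2.connectedComponentsWithStats(m.astype(np.uint8))
for k in range(1,n):
    q=P[l==k]
    if len(q)>5: print(len(q),q.min(0).round(0),q.max(0).round(0),q.mean(0).round(1))
# orange tray vs its dock, same cloud: tray floor mouth edge
```

```text
col L [35.0, 35.0, 36.0, 56.0, 98.0, 125.0, 113.0, 117.0, 149.0, 169.0, 173.0, 172.0, 172.0, 171.0, 171.0, 171.0, 170.0, 171.0, 170.0, 170.0, 170.0, 170.0, 170.0, 169.0, 169.0, 169.0, 169.0, 168.0, 169.0, 169.0, 168.0, 168.0, 168.0, 168.0, 167.0, 167.0, 167.0, 166.0, 167.0, 166.0, 166.0, 166.0, 165.0, 166.0, 166.0, 166.0, 165.0, 166.0, 165.0, 165.0, 165.0, 164.0, 164.0, 164.0, 157.0, 137.0, 118.0, 117.0, 124.0, 131.0, 142.0, 129.0, 108.0, 105.0, 105.0, 105.0, 109.0, 119.0, 122.0, 99.0, 62.0, 41.0]
row [41.0, 39.0, 39.0, 44.0, 66.0, 91.0, 101.0, 115.0, 132.0, 140.0, 160.0, 169.0, 170.0, 168.0, 168.0, 167.0, 167.0, 166.0, 166.0, 166.0, 165.0, 165.0, 164.0, 164.0, 163.0, 163.0, 163.0, 163.0, 163.0, 162.0, 162.0, 162.0, 161.0, 161.0, 161.0, 160.0, 160.0, 159.0, 151.0, 129.0, 107.0, 106.0, 140.0, 159.0, 114.0, 51.0, 37.0, 39.0, 39.0, 39.0]
447 245 [ 451.6 -323.2   12. ]
462 245 [ 452.4 -366.5   12. ]
447 198.5 [ 584.9 -321.9   12. ]
462 198.5 [ 585.9 -365.4   12. ]
440 229 [ 496.9 -302.6   12. ]
469.5 229 [ 498.7 -387.8   12. ]
447 249 [ 440.2 -323.3   12. ]
447 195 [ 594.9 -321.8   12. ]
13 [ 589. -334.   11.] [ 595. -313.   16.] [ 593.3 -323.5   13.4]
17 [ 590. -377.   11.] [ 596. -355.   17.] [ 593.7 -366.7   13.3]
28 [ 465. -299.   11.] [ 531. -293.   19.] [ 496.1 -295.8   14.5]
52 [ 465. -398.   11.] [ 533. -389.   18.] [ 499.8 -395.1   14. ]
16 [ 443. -332.   11.] [ 449. -311.   18.] [ 444.7 -322.4   13.6]
11 [ 444. -381.   11.] [ 447. -359.   17.] [ 444.9 -371.1   14.6]
91 [ 418. -393.   11.] [ 436. -300.   17.] [ 430.1 -349.7   12.9]
```

The pocket centre is (0.519, -0.3455), so the dock origin is about (0.516, -0.346) with yaw +0.6°. Next, check how the tray actually sits in the grip, then hover.

{"api": "step_arm", "payload": {
  "motion": [
    {"dx":-0.4,"dy":-0.06,"dz":0.18,"wx":0,"wy":0,"wz":0,"claw":8},
    {"dx":-0.8,"dy":-0.12,"dz":0.366,"wx":0,"wy":0,"wz":0,"claw":8},
    {"dx":-1,"dy":-0.147,"dz":0.458,"wx":-0.001,"wy":0.001,"wz":-0.002,"claw":8},
    {"dx":-1,"dy":-0.147,"dz":0.458,"wx":-0.001,"wy":0.001,"wz":-0.002,"claw":8}
  ]
}}

```text
clock: 12.95
tool_pos: [0.4464, -0.2603, 0.1867]
eef_rot: [0.704, 0.655, -0.03, 0.272]
contact_force: [0.1, 0.9, -2.6]
opening: 0.131
finger_force: 34.9
```

Run:
```python
from pose import *
st=get_state(); o,Rt=traynow(); print(o,Rt.as_euler('ZYX',degrees=True),st['q'].round(2))
s=snap('wrist','w7'); P=cloud(s); hsv=cv2.cvtColor(s['p'],cv2.COLOR_RGB2HSV)
Q=(Rt.inv().apply(P.reshape(-1,3)-o)*1000).reshape(400,640,3); ok=s['d']>0
b=ok&(hsv[...,0]>100)&(hsv[...,0]<130)&(hsv[...,1]>120)&(abs(Q[...,0]+80)<25)&(Q[...,2]>25)&(Q[...,2]<75)&(abs(Q[...,1])<40)
for a,c in((30,40),(40,50),(50,60),(60,66),(66,72)):
    q=Q[b&(Q[...,2]>a)&(Q[...,2]<c)]
    if len(q)>5: print('tab',a,len(q),'y',np.percentile(q[:,1],[1,99]).round(1),'x',np.percentile(q[:,0],[2,50,98]).round(1))
w=ok&~b&(hsv[...,2]>60)&(Q[...,0]>-66)&(Q[...,0]<75)&(abs(Q[...,1])<55)
fl=w&(abs(Q[...,1])<30)&(abs(Q[...,2]-3)<10)&(Q[...,0]<64); q=Q[fl]; c=np.linalg.lstsq(np.c_[q[:,:2],np.ones(len(q))],q[:,2],rcond=None)[0]; print('floor',np.degrees(c[:2]).round(2),c[2].round(2),'mouth x',np.percentile(Q[w&(abs(Q[...,1])<25)&(abs(Q[...,2]-4)<8)][:,0],99.5))
hi=w&(abs(Q[...,2]-24)<5)
for x0 in (-40,0,40):
    q=Q[hi&(abs(Q[...,0]-x0)<15)]; l=q[q[:,1]<-20]; r=q[q[:,1]>20]; print('walls',x0,l[:,1].mean().round(1) if len(l) else None,r[:,1].mean().round(1) if len(r) else None)
goto([.516,-.346,.10],0.6,0)
```

```text
[ 0.51999561 -0.25187071  0.15318334] [ 0.36878656 -0.03114417 -0.08710702] [ 0.14  0.54  0.08  2.43  2.23  0.41 -2.08]
tab 30 325 y [11.9 20.9] x [-82.  -75.3 -68.7]
tab 40 412 y [ 8.5 20.8] x [-87.2 -79.1 -71.8]
tab 50 462 y [14.8 20.9] x [-90.  -82.4 -75.3]
tab 60 941 y [-21.9  20.3] x [-91.  -87.9 -79.6]
tab 66 513 y [-21.9  19.8] x [-93.9 -84.2 -81.2]
floor [0.71 0.95] 4.08 mouth x 68.35197815723554
walls -40 -40.4 37.1
walls 0 -40.5 37.0
walls 40 -40.1 36.4
sim end [ 0.48  0.69 -0.05  2.37  2.53  0.5  -2.14] jump 0.03 margin 0.13 err 0.0
d [-0.8, -0.273, 1.0] w [-0.0002, 0.0001, -0.0004] rows>=2.1
d [-0.041, -0.014, 0.051] w [0.0, -0.0, 0.0] rows>=0.1
```

The tray sits within about 1 mm of nominal in the grip. Moving above the dock.

{"api": "step_arm", "payload": {
  "motion": [
    {"dx":-0.3,"dy":-0.1,"dz":0.37,"wx":0,"wy":0,"wz":0,"claw":8},
    {"dx":-0.6,"dy":-0.2,"dz":0.75,"wx":0,"wy":0,"wz":0,"claw":8},
    {"dx":-0.84,"dy":-0.28,"dz":1,"wx":0,"wy":0,"wz":0,"claw":8},
    {"dx":-0.84,"dy":-0.28,"dz":1,"wx":0,"wy":0,"wz":0,"claw":8},
    {"dx":-0.84,"dy":-0.28,"dz":1,"wx":0,"wy":0,"wz":0,"claw":8}
  ]
}}

```text
clock: 13.5
tool_pos: [0.4418, -0.3513, 0.1366]
eef_rot: [0.703, 0.658, -0.029, 0.27]
contact_force: [-0.0, 1.2, -1.5]
opening: 0.131
finger_force: 34.9
```

Run:
```python
from pose import *
st=get_state(); o,Rt=traynow(); print(o,Rt.as_euler('ZYX',degrees=True),st['q'].round(2))
goto([.516,-.345,.03],0.6,0)
goto([.516,-.345,.007],0.6,0)
```

```text
[ 0.51521535 -0.34239396  0.10293394] [0.67565688 0.09227342 0.08499899] [ 0.46  0.68 -0.05  2.38  2.52  0.49 -2.14]
sim end [ 0.52  0.87 -0.14  2.4   2.6   0.71 -2.24] jump 0.02 margin 0.16 err 0.0
d [0.335, -0.304, 0.794] w [-0.0004, -0.0006, 0.0004] rows>=1.5
sim end [ 0.53  0.93 -0.15  2.4   2.62  0.77 -2.26] jump 0.02 margin 0.16 err 0.0
d [0.432, -0.387, 1.0] w [-0.0004, -0.0006, 0.0004] rows>=1.8
d [0.017, -0.015, 0.039] w [0.0, 0.0, 0.0] rows>=0.1
```

{"api": "step_arm", "payload": {
  "motion": [
    {"dx":0.11,"dy":-0.1,"dz":0.26,"wx":0,"wy":0,"wz":0,"claw":8},
    {"dx":0.22,"dy":-0.2,"dz":0.52,"wx":0,"wy":0,"wz":0,"claw":8},
    {"dx":0.335,"dy":-0.304,"dz":0.794,"wx":0,"wy":-0.001,"wz":0,"claw":8},
    {"dx":0.335,"dy":-0.304,"dz":0.794,"wx":0,"wy":-0.001,"wz":0,"claw":8},
    {"dx":0.335,"dy":-0.304,"dz":0.794,"wx":0,"wy":-0.001,"wz":0,"claw":8}
  ]
}}

```text
clock: 14.0
tool_pos: [0.4423, -0.3535, 0.0643]
eef_rot: [0.702, 0.658, -0.03, 0.271]
contact_force: [1.4, 0.4, -2.3]
opening: 0.128
finger_force: 34.9
```

Run:
```python
from pose import *
st=get_state(); o,Rt=traynow(); print(o,Rt.as_euler('ZYX',degrees=True),st['contact_force'])
goto([.516,-.345,.007],0.6,0)
```

```text
[ 0.51576876 -0.34468694  0.03061138] [ 0.67780529  0.10150799 -0.11249471] [ 1.38823652  0.39022727 -2.34022777]
sim end [ 0.53  0.93 -0.15  2.4   2.62  0.77 -2.25] jump 0.01 margin 0.16 err 0.0
d [0.116, -0.1, 0.255] w [-0.0002, 0.0004, 0.0008] rows>=0.5
```

{"api": "step_arm", "payload": {
  "motion": [
    {"dx":0.03,"dy":-0.025,"dz":0.065,"wx":0,"wy":0,"wz":0,"claw":8},
    {"dx":0.058,"dy":-0.05,"dz":0.128,"wx":0,"wy":0,"wz":0,"claw":8},
    {"dx":0.087,"dy":-0.075,"dz":0.19,"wx":0,"wy":0,"wz":0,"claw":8},
    {"dx":0.116,"dy":-0.1,"dz":0.255,"wx":0,"wy":0,"wz":0.001,"claw":8},
    {"dx":0.116,"dy":-0.1,"dz":0.255,"wx":0,"wy":0,"wz":0.001,"claw":8},
    {"dx":0.116,"dy":-0.1,"dz":0.255,"wx":0,"wy":0,"wz":0.001,"claw":8}
  ]
}}

```text
clock: 14.6
tool_pos: [0.4412, -0.3554, 0.0399]
eef_rot: [0.704, 0.655, -0.03, 0.271]
contact_force: [0.2, 0.1, -1.8]
opening: 0.131
finger_force: 34.9
```

Run:
```python
from pose import *
st=get_state(); o,Rt=traynow(); print(o,Rt.as_euler('ZYX',degrees=True),st['contact_force'],st['moment'])
```

```text
[ 0.51476742 -0.3469983   0.00633829] [ 0.34771575  0.03434341 -0.0701806 ] [ 0.16197746  0.05945271 -1.78883695] [0.56600467 0.57192554 0.00826753]
```

The tray is at seat height with no jamming force. I'm opening the grip, then retracting.

{"api": "step_arm", "payload": {
  "motion": [
    {"dx":0,"dy":0,"dz":0.01,"wx":0,"wy":0,"wz":0,"claw":16},
    {"dx":0,"dy":0,"dz":0.01,"wx":0,"wy":0,"wz":0,"claw":22},
    {"dx":0,"dy":0,"dz":0,"wx":0,"wy":0,"wz":0,"claw":34},
    {"dx":0,"dy":0,"dz":0,"wx":0,"wy":0,"wz":0,"claw":40},
    {"dx":0,"dy":0,"dz":0,"wx":0,"wy":0,"wz":0,"claw":40}
  ]
}}

```text
clock: 15.1
tool_pos: [0.4415, -0.3555, 0.0404]
eef_rot: [0.704, 0.655, -0.03, 0.272]
contact_force: [-0.9, 0.3, -0.6]
opening: 0.452
finger_force: 0.0
```

{"api": "step_arm", "payload": {
  "motion": [
    {"dx":0,"dy":0,"dz":-0.2,"wx":0,"wy":0,"wz":0,"claw":40},
    {"dx":0,"dy":0,"dz":-0.5,"wx":0,"wy":0,"wz":0,"claw":40},
    {"dx":0,"dy":0,"dz":-0.8,"wx":0,"wy":0,"wz":0,"claw":40},
    {"dx":0,"dy":0,"dz":-1,"wx":0,"wy":0,"wz":0,"claw":40},
    {"dx":0,"dy":0,"dz":-1,"wx":0,"wy":0,"wz":0,"claw":40}
  ]
}}

```text
clock: 15.6
tool_pos: [0.4161, -0.3211, 0.1097]
eef_rot: [0.704, 0.656, -0.03, 0.272]
contact_force: [0.3, -0.3, -0.7]
opening: 0.455
finger_force: 0.0
```

Run:
```python
from pose import *
st=get_state(); print(st['clock'],st['tool_pos'],st['contact_force'],st['q'].round(2))
o=np.array([.516,-.3455,.006]); Rt=trayR(.6)
for n in('wrist','top'):
    s=snap(n,n+'8'); P=cloud(s); hsv=cv2.cvtColor(s['p'],cv2.COLOR_RGB2HSV); ok=s['d']>0
    Q=(Rt.inv().apply(P.reshape(-1,3)-o)*1000).reshape(400,640,3)
    b=ok&(hsv[...,0]>100)&(hsv[...,0]<130)&(hsv[...,1]>120)&(abs(Q[...,0]+80)<30)&(Q[...,2]>62)&(Q[...,2]<75)&(abs(Q[...,1])<45)
    q=Q[b]
    if len(q)>5: r=cv2.minAreaRect(q[:,:2].astype(np.float32)); print(n,'tabtop',len(q),np.round(r[0],1),np.round(r[1],1),round(r[2],1),np.percentile(q[:,2],[50,98]).round(1))
    fl=ok&(hsv[...,2]>100)&(hsv[...,1]<60)&(abs(Q[...,1])<30)&(abs(Q[...,2]-3)<10)&(abs(Q[...,0])<58); q=Q[fl]
    if len(q)>50: c=np.linalg.lstsq(np.c_[q[:,:2],np.ones(len(q))],q[:,2],rcond=None)[0]; print('floor slope deg',np.degrees(c[:2]).round(2),'z',c[2].round(2),len(q))
p=load('wrist8')['p'][:,:,::-1]; t=load('top8')['p'][:,:,::-1]
im=np.zeros((600,800,3),np.uint8); im[:400,:640]=p; im[400:,:200]=cv2.resize(t[180:265,420:505],(200,200)); im[400:,210:530]=cv2.resize(t[:,:],(320,200)); cv2.imwrite('pics/m8.png',im)
```

```text
15.6 [ 0.41612981 -0.32108434  0.10968062] [ 0.30805678 -0.27968684 -0.65991485] [ 0.47  0.76 -0.14  2.5   2.54  0.7  -2.25]
wrist tabtop 702 [-85.6  -3.2] [46.1 11.5] 88.7 [65.8 67.5]
floor slope deg [0.23 0.11] z 3.02 4350
floor slope deg [0.11 0.45] z 2.36 756
```

View pics/m8.png

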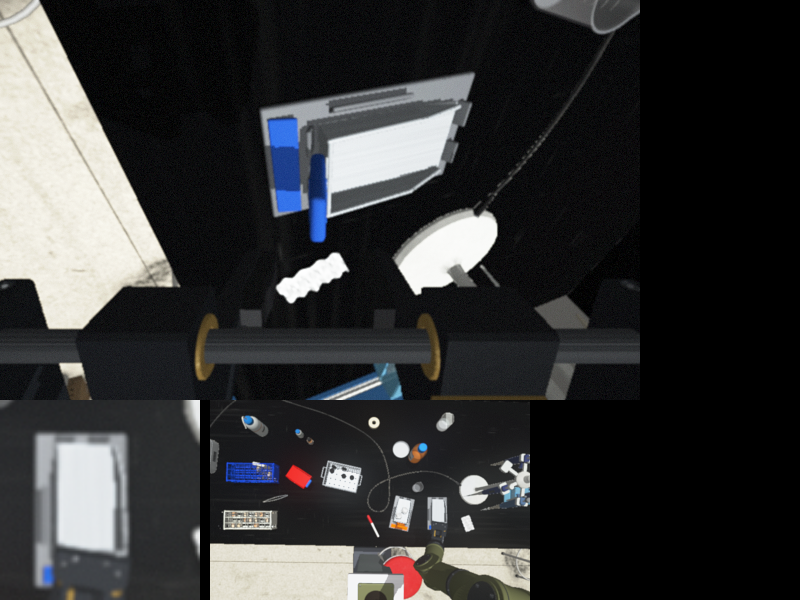

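The tray is flat on the plate: the floor is at 3.0 mm with slope under 0.5°, and the tab sits within about 3 mm of its seat. The grip is at the label end, the caps are in the basket, nothing else has moved and the gripper is clear. Handing in.

```bash
python3 -c "
from plant import workorder
print(workorder.finish_job())"
```

```text
the job is handed in; nothing more can be done
None
```

All five caps are in the wash basket, the empty blue tray is back level in its blue dock with the handle at the label end, and the job is handed in; no verdict came back.

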